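Set up the case-back die bed

ROBOT

A 6-joint arm with a two-finger parallel gripper is mounted at the origin on the work surface. World frame = base frame: x ahead of the robot, y to its left, z up, the work surface at z = 0. Lengths are in m, angles in rad, forces in N, time in s.
With the tool pointing down it reaches from about 0.325 to 0.775 m from the base axis. Payload 5.5 kg.
Tool frame: the origin (TCP) lies midway between the tips of the shut fingers; the grasp point (between the pads) lies 19 mm behind it; z points along the fingers, y is the line along which they close (so a half turn about z gives the same grasp; the last joint's range is limited). The gripper opens to 85 mm and grips with 20 to 120 N. Pads are 22 mm wide; open, the fingers measure 114 mm over their backs; the gripper's body (76 mm by 85 mm) begins 54 mm behind the grasp point. The pads swing forward as they close: fully open they stand 13 mm farther back than shut.
Start: joints at [-1.379, 0.091, 1.231, -0, 1.82, -0.057], TCP at [0.148, -0.582, 0.231] pointing down, gripper open.
Joint ranges: [-2.87, 2.87], [-0.86, 2.18], [0.17, 2.46], [-1.51, 4.65], [0.06, 2.69], [-2.65, 2.65]. Speed limits (rad/s): [2.57, 2.57, 3.01, 3.14, 3.14, 3.14].

INTERFACE

Orientations are given as a unit quaternion [x, y, z, w].
In Python, from workcell import bot gives the robot as it stands.
- The arm moves only by the tool jog_arm, never from a script. Its argument "moves" is a list of rows, each an object of numbers: "jaw": the finger opening in cm, from 0 to 8.54; "tx", "ty", "tz": the shift along the tool's x, y, z in cm; "spin": the turn about the tool's z in rad. A call has exactly 10 rows; each row is the pose to reach, as a shift and turn from the pose commanded when the call began, along the tool's axes at that moment; what a row does not reach only later rows make up. A row lasts 1/12 s, in which the tool goes at most 41.7 mm and 7.16 degrees, less where a joint would pass 70% of its speed; a pose out of reach is approached as far as the arm can. A call with a gripper value outside its range is refused whole. The fingers move at their own pace and stop on an object; "squeeze" is the grip in N (left out, the last holds). Time passes only in rows, so rows that repeat a pose let the fingers close, or fill a call up. It gives the time, the measured TCP pose, the force, the opening and the grip force at its end, in the units of the state.
- bot.get_obs(): the state, without advancing time (a new reading comes with each control period).
- bot.capture(name): name is "side" or "top"; returns a dict with "pixels" (420x560x3 uint8, blue, green, red), "z_map" (420x560 float32, m along the optical axis (not along the pixel's ray), 0 where there is no reading), "K" (3x3 intrinsics, pixels), "k1" (the pictures are not rectified: a ray, as slopes to the right and down, at radius r is drawn at 1 + k1 r^2 times it, then the intrinsics apply), "eye" and "orientation" of the camera in the world. Camera axes: x right, y up, looking along -z (the intrinsics and any distortion apply to the point x, -y, -z); pixel columns grow to the right and rows downward; lengths in m; the calibration is good to about 2 mm. A picture is of the moment at which its call begins.
- bot.hand_in(): hands the job in; it is judged then, once.
The state is a dict: "t": time; "joint_positions": joint angles; "joint_vel": joint speeds; "joint_efforts": joint torques, N m; "ee_pos": TCP position; "tcp_rot": TCP orientation; "force": force on the tool from outside, world axes, zero at the start; "ft_torque": the same for the moment, N m; "grip_width": opening from 0.0 (shut) to 1.0 (fully open); "finger_force": force on a finger pad.
Only numpy, scipy, OpenCV 4.12 (cv2) and the standard library are available. Lean on these libraries where they do the work, as an engineer would, in place of code of your own. Each camera call takes 0.05 s, during which the arm holds its last target. There are 200 camera calls.

TASK

First pull the orange interlock plug out of its socket and leave it in the blue tray. Then seat every case-back blank on the bench, stub up and fully home, flush in a cavity of its own shape in the die plate, and only when all are in turn the ratchet clamp's knob clockwise until its pointer stands on the green mark, held there by the pawl (it cannot be turned back, so do not go a tooth too far). Leave the other things on the bench where they are.

Things in the scene. Friction and masses are not known exactly. Their poses are not given: they have to be found in the camera images.
- round1: Bright steel round case-back blank: a disc 40 mm in diameter, 6 mm thick, with a round turning stub 16 mm in diameter and 16 mm tall standing on its centre (22 mm tall in all). May be absent. Origin: centre of the underside of its plate, z up through the stub. 60 g nominal. To be seated stub up: then its underside lies on the cavity floor and the plate is flush with the die face.
- round2: Bright steel round case-back blank: a disc 40 mm in diameter, 6 mm thick, with a round turning stub 16 mm in diameter and 16 mm tall standing on its centre (22 mm tall in all). May be absent. Origin: centre of the underside of its plate, z up through the stub. 60 g nominal. To be seated stub up: then its underside lies on the cavity floor and the plate is flush with the die face.
- round3: Bright steel round case-back blank: a disc 40 mm in diameter, 6 mm thick, with a round turning stub 16 mm in diameter and 16 mm tall standing on its centre (22 mm tall in all). May be absent. Origin: centre of the underside of its plate, z up through the stub. 60 g nominal. To be seated stub up: then its underside lies on the cavity floor and the plate is flush with the die face.
- square1: Brass square case-back blank: a plate 34 x 34 mm, 6 mm thick, with a 16 x 16 mm square stub 16 mm tall (same sides) standing on its centre (22 mm tall in all). May be absent. x and y run along its sides. Origin: centre of the underside of its plate, z up through the stub. 60 g nominal. To be seated stub up: then its underside lies on the cavity floor and the plate is flush with the die face.
- square2: Brass square case-back blank: a plate 34 x 34 mm, 6 mm thick, with a 16 x 16 mm square stub 16 mm tall (same sides) standing on its centre (22 mm tall in all). May be absent. x and y run along its sides. Origin: centre of the underside of its plate, z up through the stub. 60 g nominal. To be seated stub up: then its underside lies on the cavity floor and the plate is flush with the die face.
- square3: Brass square case-back blank: a plate 34 x 34 mm, 6 mm thick, with a 16 x 16 mm square stub 16 mm tall (same sides) standing on its centre (22 mm tall in all). May be absent. x and y run along its sides. Origin: centre of the underside of its plate, z up through the stub. 60 g nominal. To be seated stub up: then its underside lies on the cavity floor and the plate is flush with the die face.
- round_seat1 (a point): Centre of the floor of a round cavity in the aluminium die plate: 43 mm in diameter, 6 mm deep, the die face 20 mm above the table. Takes any one round blank. Axes are those of the die bed.
- round_seat2 (a point): Centre of the floor of a round cavity in the aluminium die plate: 43 mm in diameter, 6 mm deep, the die face 20 mm above the table. Takes any one round blank. Axes are those of the die bed.
- round_seat3 (a point): Centre of the floor of a round cavity in the aluminium die plate: 43 mm in diameter, 6 mm deep, the die face 20 mm above the table. Takes any one round blank. Axes are those of the die bed.
- square_seat1 (a point): Centre of the floor of a square cavity in the aluminium die plate: 37 x 37 mm, 6 mm deep, sides along the die bed's x and y. Takes any one square blank at any quarter turn.
- square_seat2 (a point): Centre of the floor of a square cavity in the aluminium die plate: 37 x 37 mm, 6 mm deep, sides along the die bed's x and y. Takes any one square blank at any quarter turn.
- square_seat3 (a point): Centre of the floor of a square cavity in the aluminium die plate: 37 x 37 mm, 6 mm deep, sides along the die bed's x and y. Takes any one square blank at any quarter turn.
- die_bed: Fixed die bed, top face 20 mm above the table. Origin: on the table under the centre of the aluminium die plate (150 mm in x, 210 mm in y) which has six cavities: 68 mm between rows, 66 mm between columns. On its +y side follows a grey 150 x 110 mm plate with the ratchet clamp, wheel centre at x 0, y +160 mm.
- tension_knob (a joint): Ratchet knob angle, rad, growing clockwise from above. 12 teeth 0.5236 rad apart and a sprung pawl: turns clockwise only (under 0.2 N m). Let go, a return spring takes it back onto the last tooth passed (a whole multiple of 0.5236), where it stays; turn 0.05 to 0.2 past a tooth so that the pawl drops in. Starts on tooth 0, 1 or 2. Green mark: tooth 4 (2.094). End stop 2.75.
- knob_grip (a point): On the ratchet knob's axis at grip height, 26 mm above the grey plate; turns with the knob. Knob: black bar 46 mm long (this point's y), 14 mm thick (its x), 10 to 40 mm above the plate, on a steel toothed wheel of 32 mm radius, top 10 mm above the plate. Its white pointer points to this point's -y, which is the bed's -y (at the die) at 0 rad. Ticks on the plate mark teeth, green is tooth 4.
- plug: Orange interlock plug: head 34 mm (x) by 19 mm (y) and 28 mm tall over a grey shank 24 x 14 mm and 24 mm long, 52 mm in all; 50 g. Origin: centre of the shank's lower end, z towards the head's top (head from z = 24 to 52 mm). It starts upright in the socket with the head's underside on the socket's top.
- socket: Fixed black interlock unit, 90 x 90 mm, 50 mm tall, with a 27 x 17 mm opening, 26 mm deep, in the middle of its top that holds the plug. A sprung brass detent slide (its cap stands out of the +x side) holds the plug's groove: pull straight up, about 6 to 10 N, free after some 15 mm. Origin: centre of the underside.
- plug_tray: Fixed open blue tray, 100 x 100 mm outside, 28 mm tall, walls and floor 4 mm. Origin: centre of the underside.
- case_cushion: Bystander lying among the blanks: blue plastic watch-case cushion, 42 mm in diameter, 18 mm tall, origin under its centre. Leave it.
- loupe: Bystander: black eye loupe, 36 mm in diameter, 30 mm tall. Leave it.
- oil_jar: Bystander: amber oil jar, 40 mm in diameter, 50 mm tall. Leave it.
- driver: Bystander: yellow-handled screwdriver, 130 mm long, 26 mm thick, lying. Leave it.
- watch: Bystander: wristwatch with a blue dial, 42 mm case and short bracelet ends, 10 mm tall. Leave it.
- tweezers: Bystander: steel tweezers, about 145 mm long, 6 mm tall, lying. Leave them.
There are look-alikes about, which are no part of the job. What is shaped like the round1 but brown or pink is not meant.

How it is judged:
By the outcome, as a careful person would: the job done as asked, in the order asked, and still so for the second after the job is handed in, with the robot touching nothing.
Of round1, round2, round3, square1, square2, square3 only 4 to 6 are there at a start; the rules pass over those that are not, and their reading is None.
At some moment in a run one of round1, round2, round3, square1, square2, square3 may be knocked a few centimetres aside while the robot is not near it.
Once in a run the grip may slacken for a moment while it holds something.
It also fails if it takes over 210 s, if anything falls off the work surface, if the arm or the gripper's body presses on something with over 40 N, if the wrist force passes 120 N, or if a joint passes its speed limit or range.

## Working session

There is one attempt and no reset: what is moved stays moved. The work goes in short steps, Python scripts to look and compute and a tool call to move; the robot and the scene stay as the last step left them, time stands still between calls to the robot, and variables do not carry over. Pictures are saved under pics/ and viewed, at most 14 in all, crops included, and the job is handed in when it is done.

Besides the shell and the picture viewer there is one more tool, called in YAML: its name, and indented under it one key for each argument. jog_arm: Moves the arm, as the interface text tells. Its arguments: {"type":"object","properties":{"moves":{"type":"array","items":{"type":"object","properties":{"jaw":{"type":"number"},"tx":{"type":"number"},"ty":{"type":"number"},"tz":{"type":"number"},"spin":{"type":"number"}}}},"squeeze":{"type":"number"}},"required":["moves"]}

```bash
ls; mkdir -p pics; cat > h.py <<'E'
import numpy as np, cv2
from scipy.spatial.transform import Rotation as R
from workcell import bot
def ray(c,uv):
    K=c["K"];uv=np.atleast_2d(np.float64(uv))
    d=np.c_[(uv[:,0]-K[0,2])/K[0,0],(uv[:,1]-K[1,2])/K[1,1]]
    s=d.copy()
    for _ in range(20): s=d/(1+c["k1"]*(s**2).sum(1,keepdims=True))
    return s
def onplane(c,uv,z):
    s=ray(c,uv);v=np.c_[s[:,0],-s[:,1],-np.ones(len(s))]
    w=R.from_quat(c["orientation"]).apply(v);e=np.array(c["eye"])
    return e+w*((z-e[2])/w[:,2])[:,None]
def cloud(c):
    h,w=c["z_map"].shape;u,v=np.meshgrid(np.arange(w),np.arange(h))
    s=ray(c,np.c_[u.ravel(),v.ravel()]);Z=c["z_map"].ravel()[:,None]
    P=np.c_[s[:,0],-s[:,1],-np.ones(len(s))]*Z
    P=R.from_quat(c["orientation"]).apply(P)+np.array(c["eye"])
    P[Z[:,0]==0]=np.nan
    return P.reshape(h,w,3)
def proj(c,P):
    q=R.from_quat(c["orientation"]).inv().apply(np.atleast_2d(P)-np.array(c["eye"]))
    s=np.c_[q[:,0],-q[:,1]]/-q[:,2:];s=s*(1+c["k1"]*(s**2).sum(1,keepdims=True))
    return s@np.diag([c["K"][0,0],c["K"][1,1]])+[c["K"][0,2],c["K"][1,2]]
E
python3 - <<'E'
from h import *
np.set_printoptions(precision=4,suppress=True)
for n in("top","side"):
    c=bot.capture(n);cv2.imwrite(f"pics/{n}0.png",cv2.resize(c["pixels"],(784,588)))
    np.save(f"{n}0.npy",c,allow_pickle=True)
    print(n,c["eye"],c["orientation"],c["K"].tolist(),c["k1"],np.mean(c["z_map"]==0))
    P=cloud(c);print(np.nanpercentile(P.reshape(-1,3),[1,50,99],axis=0))
print(bot.get_obs())
E
```

```text
pics
top [0.3604 0.0572 0.9116] [-0.0747  0.0814  0.7163 -0.689 ] [[411.52358474732296, 0.0, 273.9660981132182], [0.0, 411.52358474732296, 211.41216916211977], [0.0, 0.0, 1.0]] -0.005209269144119925 0.00405187074829932
[[ 0.1349 -0.7511 -0.7518]
 [ 0.5666  0.0321  0.001 ]
 [ 1.7303  0.9327  0.1096]]
side [ 0.4858 -0.6605  0.7854] [ 0.3775 -0.0188 -0.0327  0.9252] [[390.2661619558726, 0.0, 284.37553445369684], [0.0, 390.2661619558726, 205.34800167424882], [0.0, 0.0, 1.0]] -0.04373336350033244 0.004128401360544218
[[-0.4979 -0.4541 -0.7504]
 [ 0.5362  0.0041  0.0022]
 [ 1.7548  2.3896  0.5623]]
{'t': 0.1, 'joint_positions': array([-1.3787,  0.0918,  1.2318,  0.    ,  1.8198, -0.0567]), 'joint_vel': array([ 0.0001,  0.0005, -0.003 , -0.0006,  0.0007, -0.0016]), 'joint_efforts': array([  0.0038, -46.022 , -41.9218,   0.0001,   0.0106,   0.    ]), 'ee_pos': array([ 0.1477, -0.5813,  0.2303]), 'tcp_rot': array([ 0.9923,  0.1241, -0.0001, -0.0009]), 'force': array([-0.1636,  0.01  , -0.3307]), 'ft_torque': array([0.0349, 0.0296, 0.0347]), 'finger_force': 0.0, 'grip_width': 0.9991239135093272}
```

View pics/top0.png

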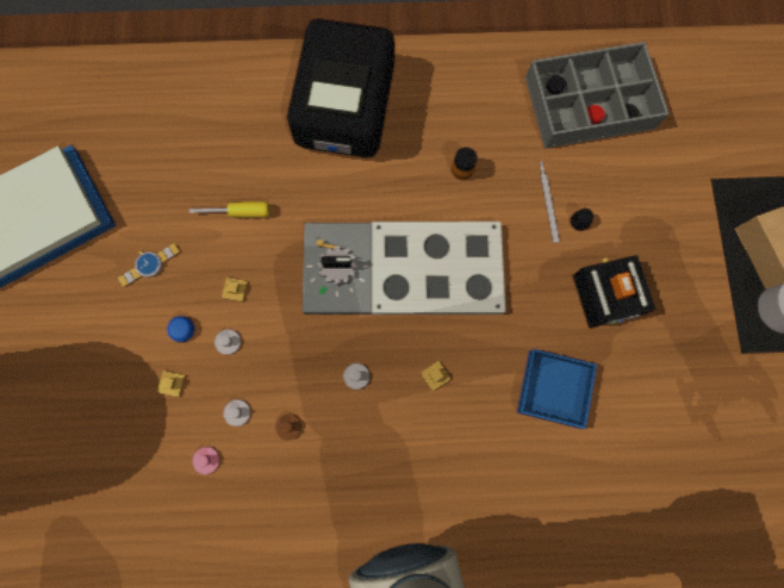

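View pics/side0.png

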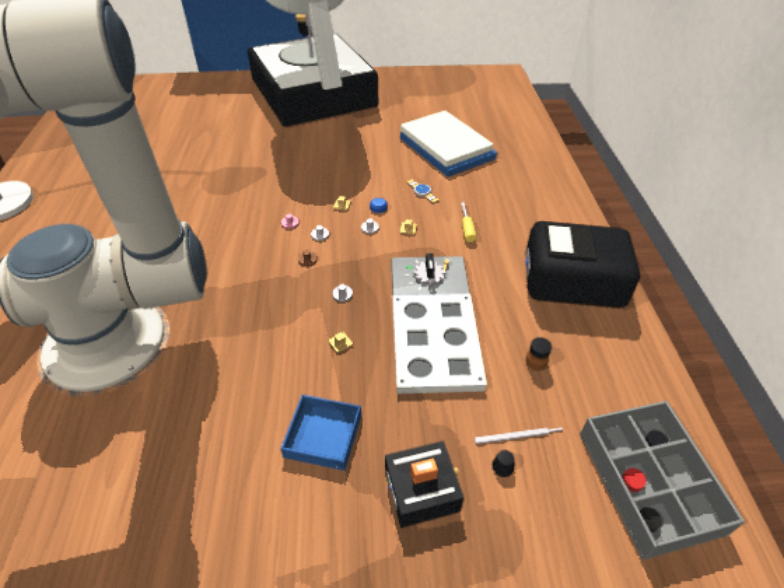

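The top picture shows six wanted candidates. Steel rounds are at (228,342), (237,412) and (357,376); brass squares are at (235,289), (173,383) and (436,375). The look-alikes are brown at (289,426), pink at (206,460) and the blue cushion at (180,328). The plug is at (624,285), the tray at (558,388), the die plate spans x 372-505, and the knob is at (337,263).

```bash
cat >> h.py <<'E'
def blobs(c,zlo=.012,zhi=.035,box=(.2,-.5,.75,.5)):
    "stub tops: height blobs -> (xy by ray onto its own median height, z, mean HSV, area, pixel)"
    P=cloud(c);z=P[...,2]
    m=((z>zlo)&(z<zhi)&(P[...,0]>box[0])&(P[...,0]<box[2])&(P[...,1]>box[1])&(P[...,1]<box[3])).astype(np.uint8)
    hsv=cv2.cvtColor(c["pixels"],cv2.COLOR_BGR2HSV);out=[]
    n,l,s,ce=cv2.connectedComponentsWithStats(m)
    for i in range(1,n):
        if s[i,4]<8: continue
        k=l==i;zt=np.percentile(z[k],75);k2=k&(z>zt-.003)
        v,u=np.nonzero(k2);uv=[u.mean(),v.mean()]
        out.append((onplane(c,uv,zt)[0],cv2.mean(c["pixels"],k.astype(np.uint8))[:3],int(s[i,4]),uv))
    return out
def squareang(c,xy,r=.03):
    P=cloud(c);k=(np.hypot(P[...,0]-xy[0],P[...,1]-xy[1])<r)&(P[...,2]>.0035)&(P[...,2]<.0085)
    q=P[k][:,:2].astype(np.float32);return len(q),cv2.minAreaRect(q*1000)
E
python3 - <<'E'
from h import *
np.set_printoptions(precision=4,suppress=True)
C={}
for n in("top","side"):
    c=C[n]=np.load(n+"0.npy",allow_pickle=True).item();print(n)
    P=cloud(c)
    k=abs(P[...,2])<.006;print("table z med/std",np.median(P[k][:,2]),P[k][:,2].std())
    for b in blobs(c): print(b[0],np.round(b[1]),b[2],np.round(b[3],1), squareang(c,b[0]) if b[2]<200 else "")
    hsv=cv2.cvtColor(c["pixels"],cv2.COLOR_BGR2HSV)
    o=cv2.inRange(hsv,(3,170,110),(16,255,255));o&=((P[...,2]>.04)*255).astype(np.uint8)
    nn,l,s,ce=cv2.connectedComponentsWithStats(o)
    for i in range(1,nn):
        if s[i,4]>10:
            k=l==i;print("orange",s[i],ce[i],np.percentile(P[k][:,2],[10,50,90]),cv2.minAreaRect((P[k&(P[...,2]>np.percentile(P[k][:,2],90)-.006)][:,:2]*1000).astype(np.float32)))
    b=cv2.inRange(hsv,(95,120,40),(118,255,255))
    nn,l,s,ce=cv2.connectedComponentsWithStats(b)
    for i in range(1,nn):
        if s[i,4]>300:
            k=(l==i);q=P[k];print("blue",s[i],np.nanpercentile(q[:,2],[5,95]),cv2.minAreaRect((q[~np.isnan(q[:,0])][:,:2]*1000).astype(np.float32)))
# montage close crop
def crop(c,xy,z,r,S=266):
    u,v=proj(c,[*xy,z])[0].astype(int);return cv2.resize(c["pixels"][max(0,v-r):v+r,max(0,u-r):u+r],(S,S),interpolation=cv2.INTER_CUBIC)
t,s=C["top"]["pixels"],C["side"]["pixels"]
a=cv2.resize(t[195:345,105:325],(396,270));a2=cv2.resize(s[125:255,190:320],(396,270))
b=cv2.resize(t[150:235,210:370],(396,270));b2=cv2.resize(t[165:310,360:480],(396,270))
cv2.imwrite("pics/crop0.png",np.vstack([np.hstack([a,a2]),np.hstack([b,b2])]))
E
```

```text
top
table z med/std 0.000746577889391864 0.0016961525954300655
[0.7167 0.262  0.0252] [ 60. 153. 169.] 368 [176.2 147.9] 
[0.7088 0.4938 0.0217] [68. 44. 23.] 81 [ 74.8 155.4] (41, ((707.6759033203125, 487.22796630859375), (40.48394775390625, 51.586544036865234), 78.89302062988281))
[ 0.6799 -0.2865  0.0311] [21. 23. 26.] 168 [417.6 153.7] (40, ((677.8204345703125, -286.1308898925781), (48.22142028808594, 46.406272888183594), 45.526363372802734))
[0.6067 0.0228 0.0217] [128. 139. 142.] 8968 [282.9 190.9] 
[ 0.5449 -0.2726  0.0293] [15. 16. 17.] 167 [418.2 212.1] (36, ((540.920654296875, -261.2721862792969), (56.689002990722656, 25.311094284057617), 11.505776405334473))
[0.5847 0.2839 0.0229] [ 61. 130. 162.] 64 [165.8 204.6] (139, ((586.1640625, 282.6339111328125), (47.33863830566406, 51.061920166015625), 8.495529174804688))
[0.5218 0.3672 0.0191] [132.  77.  41.] 259 [127.7 234.3] 
[ 0.503  -0.2949  0.0288] [20. 29. 37.] 8 [430.5 230.5] (27, ((496.1322326660156, -287.0046081542969), (49.77524185180664, 36.541893005371094), 57.660858154296875))
[0.4995 0.2935 0.0228] [131. 136. 145.]
[... 4330 characters left out ...]
93), 4.811124324798584))
[ 0.5567 -0.36    0.0302] [25. 25. 26.] 215 [305.3 365.2] 
orange [294 333  19  13 115] [302.3652 339.6174] [0.0584 0.0695 0.0783] ((553.1941528320312, -324.9499816894531), (12.459155082702637, 34.732948303222656), 79.03099060058594)
blue [ 130    0   89   51 2988] [-0.1013  0.1197] ((111.37255859375, 1199.2818603515625), (418.7903137207031, 578.7745361328125), 5.585256576538086)
blue [286  95  68  31 371] [0.0056 0.0242] ((692.2467041015625, 561.3552856445312), (133.3473663330078, 265.0191650390625), 65.11177062988281)
blue [ 201  283   57   53 2120] [0.004  0.0299] ((407.7554931640625, -216.84051513671875), (99.94404602050781, 99.54084014892578), 73.96145629882812)
```

View pics/crop0.png

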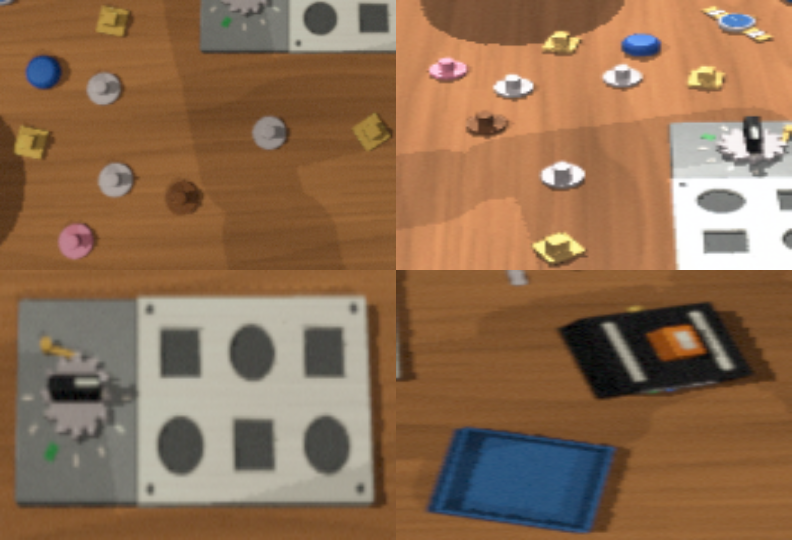

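Close crop: three steel rounds and three brass squares are clearly told apart from the brown and pink ones and the blue cushion. The plug has an orange head with a white label, and the knob pointer starts one or more teeth on.

```bash
cat > die.py <<'E'
from h import *
np.set_printoptions(precision=4,suppress=True)
for n in("top","side"):
    c=np.load(n+"0.npy",allow_pickle=True).item();print(n)
    P=cloud(c)
    k=(P[...,2]>.070)&(np.hypot(P[...,0]-.553,P[...,1]+.317)<.04)
    v,u=np.nonzero(k);q=onplane(c,np.c_[u,v],.078)
    print("plug",np.median(P[k][:,2]),cv2.minAreaRect((q[:,:2]*1000).astype(np.float32)))
    k=(P[...,2]>.045)&(P[...,2]<.056)&(np.hypot(P[...,0]-.553,P[...,1]+.317)<.08)
    print("sock",np.median(P[k][:,2]),cv2.minAreaRect((P[k][:,:2]*1000).astype(np.float32)))
    g=cv2.cvtColor(c["pixels"],cv2.COLOR_BGR2GRAY)
    near=(P[...,2]>.008)&(P[...,2]<.05)&(abs(P[...,0]-.607)<.11)&(abs(P[...,1]-.03)<.2)
    m=((g>95)&near&(cv2.cvtColor(c["pixels"],cv2.COLOR_BGR2HSV)[...,1]<70)).astype(np.uint8)
    m=cv2.morphologyEx(m,cv2.MORPH_OPEN,np.ones((3,3)))
    cs,h=cv2.findContours(m,cv2.RETR_CCOMP,cv2.CHAIN_APPROX_NONE)
    for i,q in enumerate(cs):
        if cv2.contourArea(q)<60: continue
        w=onplane(c,q[:,0],.02)[:,:2]*1000;mm=cv2.moments(w.astype(np.float32).reshape(-1,1,2))
        print("hole" if h[0][i][3]>=0 else "outer",np.array([mm["m10"],mm["m01"]])/mm["m00"],cv2.minAreaRect(w.astype(np.float32)),mm["m00"])
E
python3 die.py
```

```text
top
plug 0.07860487199451449 ((551.8622436523438, -314.22222900390625), (34.85129928588867, 22.912805557250977), 7.770201683044434)
sock 0.05082933362490849 ((552.9006958007812, -316.1074523925781), (90.5593490600586, 92.89659118652344), 10.805347442626953)
outer [608.8627  12.2859] ((607.8294677734375, 12.788314819335938), (319.077880859375, 149.11610412597656), 87.84493255615234) 46364.11704717635
hole [572.6812 -40.5492] ((573.3329467773438, -40.65338897705078), (39.781864166259766, 39.011260986328125), 87.79989624023438) 1353.920940187003
hole [ 570.7526 -106.2032] ((571.245361328125, -105.15406799316406), (43.964752197265625, 40.78834533691406), 40.714393615722656) 1405.288150588749
hole [575.4155  25.362 ] ((575.9351806640625, 26.081966400146484), (43.34626770019531, 40.13323211669922), 42.022640228271484) 1395.799127985585
hole [612.9548 105.102 ] ((616.6661376953125, 107.90542602539062), (73.07707214355469, 68.58048248291016), 45.94183349609375) 2279.24345911399
hole [650.7681 136.2661] ((650.0609130859375, 135.41226196289062), (35.459686279296875, 16.54736328125), 73.2098083
[... 166 characters left out ...]
10658
hole [643.4319  22.4643] ((645.7568359375, 21.9388427734375), (38.480010986328125, 40.32048034667969), 87.82424926757812) 1325.8066811008175
hole [ 639.1851 -108.9891] ((642.7249145507812, -110.8997802734375), (40.831260681152344, 45.399253845214844), 85.9532241821289) 1335.6398601504043
side
plug 0.07948251253399125 ((554.0007934570312, -318.4418029785156), (34.684139251708984, 23.204566955566406), 10.557450294494629)
sock 0.051691847092362075 ((555.884033203125, -316.2211608886719), (94.44158172607422, 93.06999969482422), 10.990045547485352)
outer [609.1994   3.0276] ((609.9027099609375, 8.290313720703125), (328.3338317871094, 150.80178833007812), 88.02760314941406) 46210.86152649525
```

```bash
cat > go.py <<'E'
import sys
from h import *
def go(x,y,z,yaw=None,o=None):
    o=o or bot.get_obs();M=R.from_quat(o["tcp_rot"]).as_matrix();p=o["ee_pos"]
    d=M.T@(np.array([x,y,z])-p)*100;y0=np.arctan2(M[1,0],M[0,0])
    s=0 if yaw is None else -((yaw-y0+np.pi/2)%np.pi-np.pi/2)
    print("at",np.round(p,4),"yaw %.3f j6 %.2f t %.1f f"%(y0,o["joint_positions"][5],o["t"]),np.round(o["force"],1),"-> tx %.2f ty %.2f tz %.2f spin %.3f"%(*d,s))
if __name__=="__main__": go(*map(float,sys.argv[1:]))
E
python3 go.py 0.5535 -0.3165 0.12 0.187
```

```text
at [ 0.1477 -0.5813  0.2303] yaw 0.249 j6 -0.06 t 0.1 f [-0.2  0.  -0.3] -> tx 45.85 ty -15.65 tz 11.06 spin 0.062
```

jog_arm:
  moves:
    - {"tx": 4,"ty": -1.4,"tz": 1,"jaw": 5}
    - {"tx": 8,"ty": -2.8,"tz": 2,"jaw": 5}
    - {"tx": 12,"ty": -4.1,"tz": 3,"jaw": 5}
    - {"tx": 16,"ty": -5.5,"tz": 4,"jaw": 5}
    - {"tx": 20,"ty": -6.9,"tz": 5,"jaw": 5}
    - {"tx": 24,"ty": -8.2,"tz": 6,"jaw": 5}
    - {"tx": 28,"ty": -9.6,"tz": 7,"jaw": 5}
    - {"tx": 32,"ty": -11,"tz": 8,"jaw": 5}
    - {"tx": 36,"ty": -12.3,"tz": 9,"jaw": 5}
    - {"tx": 40,"ty": -13.7,"tz": 10,"jaw": 5}

```text
validation failed for argument at $.mo...
```

jog_arm:
  moves:
    - {"tx": 3,"ty": -1}
    - {"tx": 5.85,"ty": -1.95,"tz": 1.06,"spin": 0.062}
    - {"tx": 5.85,"ty": -1.95,"tz": 1.06,"spin": 0.062}
    - {"tx": 5.85,"ty": -1.95,"tz": 1.06,"spin": 0.062}
    - {"tx": 5.85,"ty": -1.95,"tz": 1.06,"spin": 0.062}
    - {"tx": 5.85,"ty": -1.95,"tz": 1.06,"spin": 0.062}
    - {"tx": 5.85,"ty": -1.95,"tz": 1.06,"spin": 0.062}
    - {"tx": 5.85,"ty": -1.95,"tz": 1.06,"spin": 0.062}
    - {"tx": 5.85,"ty": -1.95,"tz": 1.06,"spin": 0.062}
    - {"tx": 5.85,"ty": -1.95,"tz": 1.06,"spin": 0.062}

```text
validation failed for argument at $.mo...
```

```bash
python3 go.py 0.5535 -0.3165 0.055 0.187; python3 - <<'E'
from h import *
# side-view die holes using adaptive threshold, + look at gripper over plug
c=np.load("side0.npy",allow_pickle=True).item();np.set_printoptions(precision=1,suppress=True)
g=cv2.cvtColor(c["pixels"],cv2.COLOR_BGR2GRAY);P=cloud(c)
near=(abs(P[...,0]-.607)<.072)&(abs(P[...,1]+.043)<.1)&(P[...,2]<.03)
m=((g<160)&near).astype(np.uint8)
n,l,s,ce=cv2.connectedComponentsWithStats(m)
for i in range(1,n):
    if s[i,4]<60: continue
    cs,_=cv2.findContours((l==i).astype(np.uint8),0,1)
    w=onplane(c,cs[0][:,0],.02)[:,:2]*1000
    v,u=np.nonzero(l==i);q=onplane(c,np.c_[u,v],.02)[:,:2]*1000
    print(q.mean(0),cv2.minAreaRect(w.astype(np.float32)))
for n in("top","side"):
    c=bot.capture(n);u,v=proj(c,[.5535,-.3165,.08])[0].astype(int)
    cv2.imwrite(f"_{n}.png",cv2.resize(c["pixels"][v-50:v+50,u-60:u+60],(390,325)))
cv2.imwrite("pics/plug1.png",np.hstack([cv2.imread("_top.png"),cv2.imread("_side.png")]))
E
```

```text
at [ 0.1477 -0.5813  0.2303] yaw 0.249 j6 -0.06 t 0.1 f [-0.2  0.  -0.3] -> tx 45.85 ty -15.64 tz 17.56 spin 0.062
[576.   26.7] ((577.1032104492188, 27.035987854003906), (35.615570068359375, 39.791561126708984), 86.20821380615234)
[644.3  23.8] ((644.0734252929688, 24.35840606689453), (32.178436279296875, 35.497039794921875), 86.18973541259766)
[641.4 -42.2] ((641.67333984375, -42.152862548828125), (37.384307861328125, 39.253631591796875), 67.65601348876953)
[573.3 -39.7] ((573.9443969726562, -40.89466857910156), (32.43668746948242, 35.07521438598633), 86.17294311523438)
[ 571.3 -106. ] ((571.6165161132812, -105.84382629394531), (35.47208023071289, 41.142723083496094), 86.08058166503906)
[ 638.8 -108.6] ((639.0738525390625, -109.04192352294922), (32.638492584228516, 35.05611801147461), 86.05651092529297)
```

View pics/plug1.png

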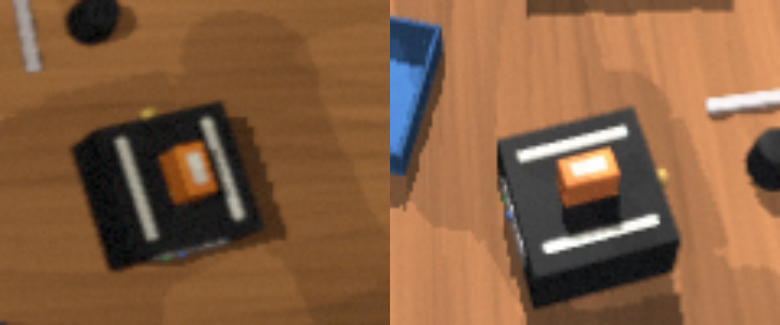

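The plug sits upright in the middle of the socket, between two white strips, in both views. The arm has not moved because the rows need all their keys.

jog_arm:
  moves:
    - {"tx": 4,"ty": -1.4,"tz": 1,"spin": 0,"jaw": 5}
    - {"tx": 8,"ty": -2.8,"tz": 2,"spin": 0,"jaw": 5}
    - {"tx": 12,"ty": -4.1,"tz": 3,"spin": 0,"jaw": 5}
    - {"tx": 16,"ty": -5.5,"tz": 4,"spin": 0,"jaw": 5}
    - {"tx": 20,"ty": -6.9,"tz": 5,"spin": 0,"jaw": 5}
    - {"tx": 24,"ty": -8.2,"tz": 6,"spin": 0,"jaw": 5}
    - {"tx": 28,"ty": -9.6,"tz": 7,"spin": 0,"jaw": 5}
    - {"tx": 32,"ty": -11,"tz": 8,"spin": 0,"jaw": 5}
    - {"tx": 36,"ty": -12.3,"tz": 9,"spin": 0,"jaw": 5}
    - {"tx": 40,"ty": -13.7,"tz": 10,"spin": 0,"jaw": 5}

```text
t: 1.03
ee_pos: [0.4886, -0.3583, 0.1348]
tcp_rot: [0.992, 0.124, -0.0, 0.0]
force: [0.4, -1.3, 0.2]
grip_width: 0.583
finger_force: 0.0
```

jog_arm:
  moves:
    - {"tx": 3,"ty": -1,"tz": 0.5,"spin": 0.03,"jaw": 5}
    - {"tx": 5.85,"ty": -1.95,"tz": 1.06,"spin": 0.062,"jaw": 5}
    - {"tx": 5.85,"ty": -1.95,"tz": 1.06,"spin": 0.062,"jaw": 5}
    - {"tx": 5.85,"ty": -1.95,"tz": 1.06,"spin": 0.062,"jaw": 5}
    - {"tx": 5.85,"ty": -1.95,"tz": 1.06,"spin": 0.062,"jaw": 5}
    - {"tx": 5.85,"ty": -1.95,"tz": 1.06,"spin": 0.062,"jaw": 5}
    - {"tx": 5.85,"ty": -1.95,"tz": 1.06,"spin": 0.062,"jaw": 5}
    - {"tx": 5.85,"ty": -1.95,"tz": 1.06,"spin": 0.062,"jaw": 5}
    - {"tx": 5.85,"ty": -1.95,"tz": 1.06,"spin": 0.062,"jaw": 5}
    - {"tx": 5.85,"ty": -1.95,"tz": 1.06,"spin": 0.062,"jaw": 5}

```text
t: 1.87
ee_pos: [0.5387, -0.327, 0.1251]
tcp_rot: [0.996, 0.093, 0.0, 0.0]
force: [-0.1, -0.3, -0.4]
grip_width: 0.583
finger_force: 0.0
```

```bash
python3 go.py 0.5535 -0.3165 0.055 0.187
```

```text
at [ 0.5387 -0.327   0.1251] yaw 0.186 j6 0.79 t 1.9 f [-0.1 -0.3 -0.4] -> tx 1.65 ty -0.76 tz 7.01 spin -0.001
```

jog_arm:
  moves:
    - {"tx": 0.8,"ty": -0.4,"tz": 0,"spin": 0,"jaw": 5}
    - {"tx": 1.65,"ty": -0.76,"tz": 0,"spin": 0,"jaw": 5}
    - {"tx": 1.65,"ty": -0.76,"tz": 2,"spin": 0,"jaw": 5}
    - {"tx": 1.65,"ty": -0.76,"tz": 4,"spin": 0,"jaw": 5}
    - {"tx": 1.65,"ty": -0.76,"tz": 5.5,"spin": 0,"jaw": 5}
    - {"tx": 1.65,"ty": -0.76,"tz": 6.5,"spin": 0,"jaw": 5}
    - {"tx": 1.65,"ty": -0.76,"tz": 7,"spin": 0,"jaw": 5}
    - {"tx": 1.65,"ty": -0.76,"tz": 7,"spin": 0,"jaw": 1.5}
    - {"tx": 1.65,"ty": -0.76,"tz": 7,"spin": 0,"jaw": 1}
    - {"tx": 1.65,"ty": -0.76,"tz": 7,"spin": 0,"jaw": 1}
  squeeze: 80

```text
t: 2.7
ee_pos: [0.5547, -0.3163, 0.0565]
tcp_rot: [0.996, 0.093, 0.001, 0.001]
force: [0.2, 0.2, 0.2]
grip_width: 0.205
finger_force: 78.1
```

jog_arm:
  moves:
    - {"tx": 0,"ty": 0,"tz": 0,"spin": 0,"jaw": 1}
    - {"tx": 0,"ty": 0,"tz": 0,"spin": 0,"jaw": 1}
    - {"tx": 0,"ty": 0,"tz": 0,"spin": 0,"jaw": 1}
    - {"tx": 0,"ty": 0,"tz": -0.3,"spin": 0,"jaw": 1}
    - {"tx": 0,"ty": 0,"tz": -0.6,"spin": 0,"jaw": 1}
    - {"tx": 0,"ty": 0,"tz": -1,"spin": 0,"jaw": 1}
    - {"tx": 0,"ty": 0,"tz": -1.5,"spin": 0,"jaw": 1}
    - {"tx": 0,"ty": 0,"tz": -2,"spin": 0,"jaw": 1}
    - {"tx": 0,"ty": 0,"tz": -3,"spin": 0,"jaw": 1}
    - {"tx": 0,"ty": 0,"tz": -4,"spin": 0,"jaw": 1}

```text
t: 3.53
ee_pos: [0.554, -0.3159, 0.0959]
tcp_rot: [0.996, 0.093, 0.0, 0.0]
force: [0.3, -0.3, -0.1]
grip_width: 0.207
finger_force: 78.5
```

```bash
python3 go.py 0.408 -0.216 0.115 0.275; python3 - <<'E'
from h import *
o=bot.get_obs();print(o["grip_width"],o["finger_force"])
for n in("top","side"):
    c=bot.capture(n);u,v=proj(c,[.5535,-.3165,.1])[0].astype(int)
    cv2.imwrite(f"_{n}.png",cv2.resize(c["pixels"][v-50:v+50,u-60:u+60],(390,325)))
cv2.imwrite("pics/plug2.png",np.hstack([cv2.imread("_top.png"),cv2.imread("_side.png")]))
E
```

```text
at [ 0.554  -0.3159  0.0959] yaw 0.187 j6 0.81 t 3.5 f [ 0.3 -0.3 -0.1] -> tx -12.49 ty -12.53 tz -1.91 spin -0.088
0.2065405404556498 78.5226559638977
```

View pics/plug2.png

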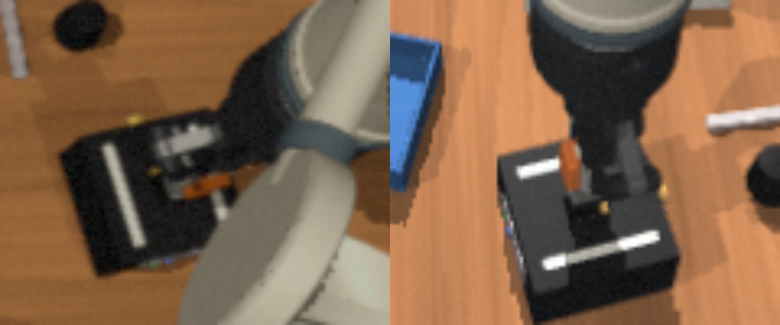

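The orange head is between the fingers above the socket in both views, and the grip reads 78 N, so the plug is out. Next is the tray.

jog_arm:
  moves:
    - {"tx": 0,"ty": 0,"tz": -0.8,"spin": 0,"jaw": 1}
    - {"tx": -1.5,"ty": -1.5,"tz": -1,"spin": 0,"jaw": 1}
    - {"tx": -3.5,"ty": -3.5,"tz": -1,"spin": 0,"jaw": 1}
    - {"tx": -5.5,"ty": -5.5,"tz": -1,"spin": 0,"jaw": 1}
    - {"tx": -7.5,"ty": -7.5,"tz": -1,"spin": 0,"jaw": 1}
    - {"tx": -9.5,"ty": -9.5,"tz": -1,"spin": 0,"jaw": 1}
    - {"tx": -11,"ty": -11,"tz": -1,"spin": 0,"jaw": 1}
    - {"tx": -12.2,"ty": -12.2,"tz": -1,"spin": 0,"jaw": 1}
    - {"tx": -12.5,"ty": -12.5,"tz": -1,"spin": 0,"jaw": 1}
    - {"tx": -12.5,"ty": -12.5,"tz": -1,"spin": 0,"jaw": 1}

```text
t: 4.47
ee_pos: [0.4076, -0.2161, 0.1054]
tcp_rot: [0.996, 0.093, 0.0, 0.0]
force: [-0.5, -0.3, -0.2]
grip_width: 0.201
finger_force: 78.6
```

jog_arm:
  moves:
    - {"tx": 0,"ty": 0,"tz": 1,"spin": 0,"jaw": 1}
    - {"tx": 0,"ty": 0,"tz": 2.5,"spin": 0,"jaw": 1}
    - {"tx": 0,"ty": 0,"tz": 4,"spin": 0,"jaw": 1}
    - {"tx": 0,"ty": 0,"tz": 5.2,"spin": 0,"jaw": 1}
    - {"tx": 0,"ty": 0,"tz": 6,"spin": 0,"jaw": 1}
    - {"tx": 0,"ty": 0,"tz": 6.4,"spin": 0,"jaw": 1}
    - {"tx": 0,"ty": 0,"tz": 6.6,"spin": 0,"jaw": 1}
    - {"tx": 0,"ty": 0,"tz": 6.6,"spin": 0,"jaw": 1}
    - {"tx": 0,"ty": 0,"tz": 6.6,"spin": 0,"jaw": 1}
    - {"tx": 0,"ty": 0,"tz": 6.6,"spin": 0,"jaw": 1}

```text
t: 5.3
ee_pos: [0.4084, -0.2166, 0.0397]
tcp_rot: [0.996, 0.093, 0.001, 0.0]
force: [-1.4, 0.3, -0.1]
grip_width: 0.202
finger_force: 78.6
```

```bash
python3 go.py 0.407 -0.216 0.038 0.187; python3 -c "
from h import *
o=bot.get_obs();print(o['grip_width'],o['finger_force'])"
```

```text
at [ 0.4084 -0.2166  0.0397] yaw 0.187 j6 0.82 t 5.3 f [-1.4  0.3 -0.1] -> tx -0.12 ty -0.09 tz 0.16 spin -0.000
0.20175191883527688 78.58428597450256
```

Lower 2 mm, open gently, retreat, then look again at all blanks.

jog_arm:
  moves:
    - {"tx": 0,"ty": 0,"tz": 0.1,"spin": 0,"jaw": 1}
    - {"tx": 0,"ty": 0,"tz": 0.2,"spin": 0,"jaw": 1}
    - {"tx": 0,"ty": 0,"tz": 0.2,"spin": 0,"jaw": 1.8}
    - {"tx": 0,"ty": 0,"tz": 0.2,"spin": 0,"jaw": 2.2}
    - {"tx": 0,"ty": 0,"tz": 0.2,"spin": 0,"jaw": 2.8}
    - {"tx": 0,"ty": 0,"tz": 0.2,"spin": 0,"jaw": 3.5}
    - {"tx": 0,"ty": 0,"tz": 0.2,"spin": 0,"jaw": 4}
    - {"tx": 0,"ty": 0,"tz": 0.2,"spin": 0,"jaw": 4}
    - {"tx": 0,"ty": 0,"tz": -1,"spin": 0,"jaw": 4}
    - {"tx": 0,"ty": 0,"tz": -3,"spin": 0,"jaw": 4}

```text
t: 6.13
ee_pos: [0.4065, -0.2155, 0.0673]
tcp_rot: [0.996, 0.093, -0.002, -0.001]
force: [0.9, -0.0, 0.9]
grip_width: 0.474
finger_force: 0.0
```

jog_arm:
  moves:
    - {"tx": 0,"ty": 0,"tz": -3,"spin": 0,"jaw": 4}
    - {"tx": 0,"ty": 0,"tz": -6,"spin": 0,"jaw": 4}
    - {"tx": 0,"ty": 0,"tz": -9,"spin": 0,"jaw": 4}
    - {"tx": 0,"ty": 0,"tz": -9,"spin": 0,"jaw": 4}
    - {"tx": 0,"ty": 0,"tz": -9,"spin": 0,"jaw": 4}
    - {"tx": 0,"ty": 0,"tz": -9,"spin": 0,"jaw": 4}
    - {"tx": 0,"ty": 0,"tz": -9,"spin": 0,"jaw": 4}
    - {"tx": 0,"ty": 0,"tz": -9,"spin": 0,"jaw": 4}
    - {"tx": 0,"ty": 0,"tz": -9,"spin": 0,"jaw": 4}
    - {"tx": 0,"ty": 0,"tz": -9,"spin": 0,"jaw": 4}

```text
t: 6.97
ee_pos: [0.4075, -0.2161, 0.1579]
tcp_rot: [0.996, 0.093, -0.001, -0.0]
force: [-0.5, -0.4, 0.1]
grip_width: 0.469
finger_force: 0.0
```

```bash
cat > look.py <<'E'
import sys
from h import *
np.set_printoptions(precision=1,suppress=True)
def kind(b):
    B,G,Rr=b
    if min(b)<25 or max(b)<90: return "dark"
    if Rr-B>60 and G-B>40 and Rr/G<1.45: return "SQ"
    if max(b)-min(b)<30: return "RD"
    return "other"
def look(box=(.28,-.15,.75,.5)):
    res={}
    for n in("top","side"):
        c=bot.capture(n);np.save(n+"1.npy",c,allow_pickle=True);hsv=cv2.cvtColor(c["pixels"],cv2.COLOR_BGR2HSV)
        P=cloud(c)
        for b in blobs(c,.012,.033,box):
            k=kind(b[1])
            if k not in("SQ","RD") or b[2]>150: continue
            e=""
            if k=="SQ":
                # yaw: colour outline of the plate cast onto its top plane
                d=np.hypot(P[...,0]-b[0][0],P[...,1]-b[0][1])<.033
                m=(d&(hsv[...,0]>20)&(hsv[...,0]<34)&(hsv[...,1]>90)).astype(np.uint8)
                big=cv2.resize(m*255,None,fx=4,fy=4,interpolation=cv2.INTER_LINEAR)
                cs,_=cv2.findContours((big>127).astype(np.uint8),0,1)
                q=max(cs,key=cv2.contourArea)[:,0]/4.-.375
                r=cv2.minAreaRect((onplane(c,q,.006)[:,:2]*1000).astype(np.float32))
                e="rect c %s size %s yaw %.3f"%(np.round(r[0],1),np.round(r[1],1),np.radians((r[2]+45)%90-45))
            print(n,k,b[0]*1000,b[2],np.round(b[1]),np.round(b[3]),e)
if __name__=="__main__": look()
E
python3 look.py; python3 go.py .435 -.031 .1; python3 - <<'E'
from h import *
c=bot.capture("side");cv2.imwrite("pics/side1.png",cv2.resize(c["pixels"][90:400,130:400],(690,580)))
E
```

```text
top SQ [585.1 284.   23.2] 64 [ 61. 130. 163.] [166. 204.] rect c [586.  288.9] size [16.6 36.5] yaw 0.551
top RD [499.2 293.2  23.3] 51 [132. 137. 146.] [161. 243.] 
top SQ [433.5 -30.   23.7] 61 [ 68. 144. 177.] [311. 267.] rect c [432.  -30.1] size [32.3 30.2] yaw 0.650
top RD [437.3  94.   23.6] 43 [133. 138. 147.] [253. 268.] 
top SQ [436.9 380.4  23. ] 67 [ 57. 122. 153.] [119. 273.] rect c [436.4 392.3] size [10.1 24.7] yaw -0.608
top RD [388.8 277.1  23.3] 54 [121. 126. 134.] [167. 294.] 
side SQ [437.8 381.9  23.6] 33 [ 90. 152. 182.] [243. 142.] rect c [435.8 408.9] size [15.4 15.9] yaw -0.064
side RD [501.2 293.7  24.1] 31 [168. 169. 177.] [264. 158.] 
side SQ [586.6 283.8  23.5] 34 [105. 174. 201.] [292. 159.] rect c [579.3 295.6] size [49.4 20. ] yaw -0.485
side RD [439.4  91.5  24.6] 32 [182. 183. 188.] [244. 205.] 
side SQ [434.4 -31.9  23.7] 54 [116. 184. 199.] [242. 240.] rect c [445.1 -29. ] size [15.7 25.9] yaw 0.628
at [ 0.4077 -0.2162  0.1583] yaw 0.187 j6 0.82 t 7.1 f [ 0.1 -0.5  1.6] -> tx 6.13 ty -17.69 tz 5.84 spin 0.000
```

View pics/side1.png

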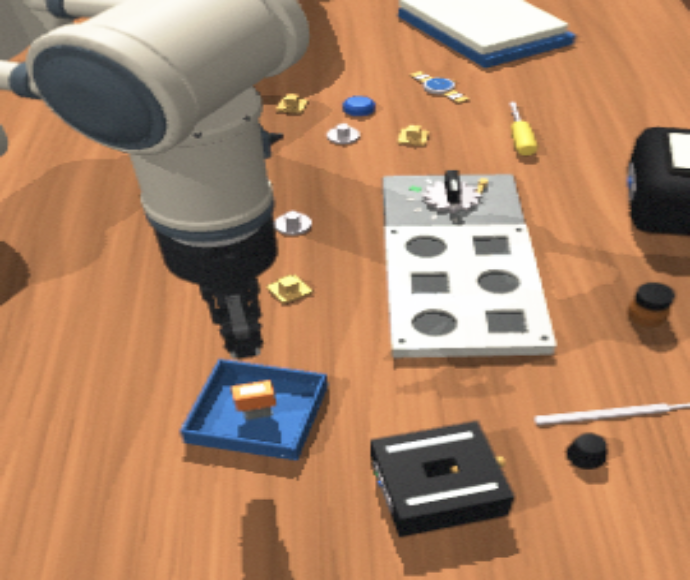

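The plug stands upright in the blue tray at (253,395), the socket is empty, and the bench is otherwise unchanged. Next is the nearest brass square at (0.434, -0.031), yaw 0.65.

```bash
python3 go.py .434 -.031 .05 .65; sed -i 's/hsv\[...,0\]>20)&(hsv\[...,0\]<34)&(hsv\[...,1\]>90)/hsv[...,0]>17)\&(hsv[...,0]<34)\&(hsv[...,1]>70)/' look.py; python3 look.py | grep SQ; python3 -c "
from h import *
c=bot.capture('top')
hsv=cv2.cvtColor(c['pixels'],cv2.COLOR_BGR2HSV)
print(hsv[196:214:2,160:174:2,0]);print(hsv[196:214:2,160:174:2,1])"
```

```text
at [ 0.4078 -0.2163  0.1585] yaw 0.187 j6 0.82 t 7.1 f [ 0.6 -0.4 -1. ] -> tx 6.03 ty -17.71 tz 10.85 spin -0.463
top SQ [584.7 284.2  23. ] 63 [ 62. 131. 164.] [166. 205.] rect c [585.3 285.6] size [37.4 37.1] yaw -0.228
top SQ [434.1 -29.9  23.7] 60 [ 69. 144. 178.] [311. 267.] rect c [434.1 -31.2] size [37.1 37.9] yaw 0.537
top SQ [437.  380.3  23.2] 69 [ 56. 120. 151.] [119. 273.] rect c [437.3 381.2] size [41.2 37.2] yaw -0.232
side SQ [438.6 380.9  24.6] 34 [ 88. 150. 180.] [244. 141.] rect c [439.8 388.2] size [53.6 36.2] yaw -0.290
side SQ [587.1 284.8  23.7] 37 [103. 170. 198.] [292. 158.] rect c [586.7 291. ] size [52.3 36.1] yaw -0.224
side SQ [434.6 -32.7  23.9] 54 [116. 184. 199.] [242. 240.] rect c [434. -29.] size [37.3 42.2] yaw 0.523
[[14 14 14 14 14 14 15]
 [15 18 17 17 15 15 14]
 [16 20 20 20 19 21 21]
 [17 20 20 21 23 20 20]
 [19 20 20 20 20 19 20]
 [20 20 20 21 21 20 20]
 [20 20 20 20 22 20 20]
 [20 20 21 20 20 20 20]
 [21 20 20 21 20 20 21]]
[[161 159 165 159 159 157 159]
 [164 158 163 146 152 167 161]
 [150 158 157 157 163 155 158]
 [158 157 158 157 142 161 162]
 [163 161 156 162 163 179 162]
 [156 154 155 157 162 167 171]
 [163 162 172 155 157 168 161]
 [158 158 158 158 159 156 159]
 [150 160 157 156 160 155 159]]
```

jog_arm:
  moves:
    - {"tx": 0.9,"ty": -2.7,"tz": 0,"spin": -0.1,"jaw": 4}
    - {"tx": 1.8,"ty": -5.4,"tz": 0,"spin": -0.2,"jaw": 4}
    - {"tx": 2.8,"ty": -8.1,"tz": 1,"spin": -0.3,"jaw": 4}
    - {"tx": 3.7,"ty": -10.8,"tz": 3,"spin": -0.345,"jaw": 4}
    - {"tx": 4.6,"ty": -13.5,"tz": 5,"spin": -0.345,"jaw": 4}
    - {"tx": 5.5,"ty": -16,"tz": 7,"spin": -0.345,"jaw": 4}
    - {"tx": 6,"ty": -17.7,"tz": 9,"spin": -0.345,"jaw": 4}
    - {"tx": 6,"ty": -17.7,"tz": 10.8,"spin": -0.345,"jaw": 4}
    - {"tx": 6,"ty": -17.7,"tz": 10.8,"spin": -0.345,"jaw": 4}
    - {"tx": 6,"ty": -17.7,"tz": 10.8,"spin": -0.345,"jaw": 4}

```text
t: 8.1
ee_pos: [0.4333, -0.0311, 0.0502]
tcp_rot: [0.965, 0.263, -0.001, -0.0]
force: [0.3, 0.3, -0.2]
grip_width: 0.463
finger_force: 0.0
```

```bash
python3 go.py .4342 -.0312 .0085 .53
```

```text
at [ 0.4333 -0.0311  0.0502] yaw 0.532 j6 0.89 t 8.1 f [ 0.3  0.3 -0.2] -> tx 0.08 ty 0.06 tz 4.17 spin 0.002
```

jog_arm:
  moves:
    - {"tx": 0.1,"ty": 0,"tz": 1.5,"spin": 0,"jaw": 4}
    - {"tx": 0.1,"ty": 0,"tz": 3,"spin": 0,"jaw": 4}
    - {"tx": 0.1,"ty": 0,"tz": 3.8,"spin": 0,"jaw": 4}
    - {"tx": 0.1,"ty": 0,"tz": 4.1,"spin": 0,"jaw": 3}
    - {"tx": 0.1,"ty": 0,"tz": 4.1,"spin": 0,"jaw": 2}
    - {"tx": 0.1,"ty": 0,"tz": 4.1,"spin": 0,"jaw": 1}
    - {"tx": 0.1,"ty": 0,"tz": 4.1,"spin": 0,"jaw": 1}
    - {"tx": 0.1,"ty": 0,"tz": 4.1,"spin": 0,"jaw": 1}
    - {"tx": 0.1,"ty": 0,"tz": 4.1,"spin": 0,"jaw": 1}
    - {"tx": 0.1,"ty": 0,"tz": 4.1,"spin": 0,"jaw": 1}

```text
t: 8.93
ee_pos: [0.4355, -0.031, 0.0108]
tcp_rot: [0.965, 0.263, 0.001, 0.001]
force: [-0.8, -0.8, 4.5]
grip_width: 0.155
finger_force: 80.0
```

jog_arm:
  moves:
    - {"tx": 0,"ty": 0,"tz": -0.5,"spin": 0,"jaw": 1}
    - {"tx": 0,"ty": 0,"tz": -2,"spin": 0,"jaw": 1}
    - {"tx": 0,"ty": 0,"tz": -4,"spin": 0,"jaw": 1}
    - {"tx": 0,"ty": 0,"tz": -6,"spin": 0,"jaw": 1}
    - {"tx": 0,"ty": 0,"tz": -6,"spin": 0.1,"jaw": 1}
    - {"tx": 0,"ty": 0,"tz": -6,"spin": 0.2,"jaw": 1}
    - {"tx": 0,"ty": 0,"tz": -6,"spin": 0.3,"jaw": 1}
    - {"tx": 0,"ty": 0,"tz": -6,"spin": 0.4,"jaw": 1}
    - {"tx": 0,"ty": 0,"tz": -6,"spin": 0.5,"jaw": 1}
    - {"tx": 0,"ty": 0,"tz": -6,"spin": 0.569,"jaw": 1}

```text
t: 9.77
ee_pos: [0.4345, -0.0306, 0.0696]
tcp_rot: [1.0, -0.021, -0.0, -0.0]
force: [-0.5, 0.6, -0.9]
grip_width: 0.159
finger_force: 79.4
```

```bash
cat > seats.py <<'E'
import numpy as np
a=-.0375;ex=np.array([np.cos(a),np.sin(a)]);ey=np.array([-np.sin(a),np.cos(a)]);o=np.array([607.2,-41.7])
for n,x,y in(("R1",-34,66),("R2",-34,-66),("R3",34,0),("S1",34,66),("S2",34,-66),("S3",-34,0),("knob",0,160)): print(n,np.round(o+x*ex+y*ey,1))
E
python3 seats.py; python3 go.py .5732 -.0404 .06 -.0375
```

```text
R1 [575.7  25.5]
R2 [ 570.7 -106.4]
R3 [641.2 -43. ]
S1 [643.7  23. ]
S2 [ 638.7 -108.9]
S3 [573.2 -40.4]
knob [613.2 118.2]
at [ 0.4345 -0.0306  0.0696] yaw -0.042 j6 1.46 t 9.8 f [-0.5  0.6 -0.9] -> tx 13.90 ty 0.40 tz 0.95 spin -0.005
```

jog_arm:
  moves:
    - {"tx": 2,"ty": 0.1,"tz": 0,"spin": 0,"jaw": 1}
    - {"tx": 5,"ty": 0.2,"tz": 0,"spin": 0,"jaw": 1}
    - {"tx": 8,"ty": 0.3,"tz": 0,"spin": 0,"jaw": 1}
    - {"tx": 11,"ty": 0.4,"tz": 0,"spin": -0.005,"jaw": 1}
    - {"tx": 13,"ty": 0.4,"tz": 0.5,"spin": -0.005,"jaw": 1}
    - {"tx": 13.8,"ty": 0.4,"tz": 1.5,"spin": -0.005,"jaw": 1}
    - {"tx": 13.9,"ty": 0.4,"tz": 2.3,"spin": -0.005,"jaw": 1}
    - {"tx": 13.9,"ty": 0.4,"tz": 2.6,"spin": -0.005,"jaw": 1}
    - {"tx": 13.9,"ty": 0.4,"tz": 2.6,"spin": -0.005,"jaw": 1}
    - {"tx": 13.9,"ty": 0.4,"tz": 2.6,"spin": -0.005,"jaw": 1}

```text
t: 10.6
ee_pos: [0.5727, -0.0398, 0.0436]
tcp_rot: [1.0, -0.016, -0.001, -0.0]
force: [1.2, -0.4, -1.5]
grip_width: 0.158
finger_force: 80.3
```

```bash
python3 go.py .5732 -.0404 .025 -.0375;  python3 - <<'E'
from h import *
for n in("top","side"):
    c=bot.capture(n);u,v=proj(c,[.5732,-.0404,.03])[0].astype(int)
    cv2.imwrite(f"_{n}.png",cv2.resize(c["pixels"][v-40:v+40,u-50:u+50],(390,312),interpolation=cv2.INTER_CUBIC))
cv2.imwrite("pics/sqA.png",np.hstack([cv2.imread("_top.png"),cv2.imread("_side.png")]))
E
```

```text
at [ 0.5727 -0.0398  0.0436] yaw -0.032 j6 1.47 t 10.6 f [ 1.2 -0.4 -1.5] -> tx 0.06 ty 0.06 tz 1.86 spin 0.005
```

View pics/sqA.png

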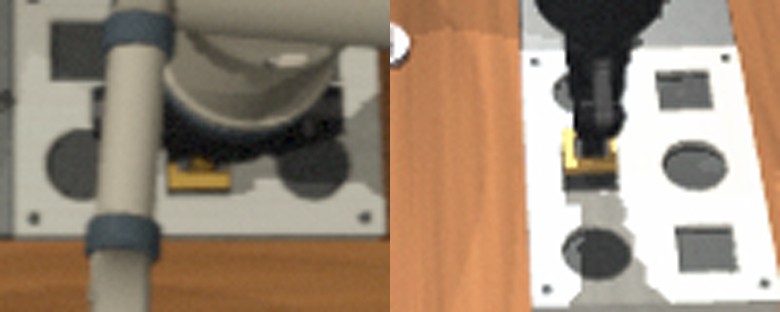

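The blank hangs level and square over the cavity at S3 in both views. Lowering.

jog_arm:
  moves:
    - {"tx": 0.06,"ty": 0.06,"tz": 0.4,"spin": 0.005,"jaw": 1}
    - {"tx": 0.06,"ty": 0.06,"tz": 0.8,"spin": 0.005,"jaw": 1}
    - {"tx": 0.06,"ty": 0.06,"tz": 1,"spin": 0.005,"jaw": 1}
    - {"tx": 0.06,"ty": 0.06,"tz": 1.2,"spin": 0.005,"jaw": 1}
    - {"tx": 0.06,"ty": 0.06,"tz": 1.35,"spin": 0.005,"jaw": 1}
    - {"tx": 0.06,"ty": 0.06,"tz": 1.5,"spin": 0.005,"jaw": 1}
    - {"tx": 0.06,"ty": 0.06,"tz": 1.65,"spin": 0.005,"jaw": 1}
    - {"tx": 0.06,"ty": 0.06,"tz": 1.75,"spin": 0.005,"jaw": 1}
    - {"tx": 0.06,"ty": 0.06,"tz": 1.8,"spin": 0.005,"jaw": 1}
    - {"tx": 0.06,"ty": 0.06,"tz": 1.8,"spin": 0.005,"jaw": 1}

```text
t: 11.53
ee_pos: [0.5741, -0.0405, 0.0256]
tcp_rot: [1.0, -0.019, -0.0, -0.0]
force: [-0.3, -0.1, -1.1]
grip_width: 0.151
finger_force: 80.4
```

jog_arm:
  moves:
    - {"tx": 0,"ty": 0,"tz": 0.1,"spin": 0,"jaw": 1.4}
    - {"tx": 0,"ty": 0,"tz": 0.1,"spin": 0,"jaw": 1.8}
    - {"tx": 0,"ty": 0,"tz": 0.1,"spin": 0,"jaw": 2.4}
    - {"tx": 0,"ty": 0,"tz": 0,"spin": 0,"jaw": 3}
    - {"tx": 0,"ty": 0,"tz": 0,"spin": 0,"jaw": 3.5}
    - {"tx": 0,"ty": 0,"tz": 0,"spin": 0,"jaw": 3.5}
    - {"tx": 0,"ty": 0,"tz": -1.5,"spin": 0,"jaw": 3.5}
    - {"tx": 0,"ty": 0,"tz": -4,"spin": 0,"jaw": 3.5}
    - {"tx": -2,"ty": -2,"tz": -6,"spin": 0,"jaw": 3.5}
    - {"tx": -4.5,"ty": -4,"tz": -7,"spin": 0,"jaw": 3.5}

```text
t: 12.37
ee_pos: [0.5321, 0.0007, 0.0988]
tcp_rot: [1.0, -0.02, 0.002, 0.0]
force: [0.2, 1.0, -0.1]
grip_width: 0.411
finger_force: 0.0
```

jog_arm:
  moves:
    - {"tx": -2,"ty": -2,"tz": 0,"spin": 0,"jaw": 3.5}
    - {"tx": -4.5,"ty": -4.5,"tz": 0,"spin": 0,"jaw": 3.5}
    - {"tx": -7,"ty": -7,"tz": 0,"spin": 0,"jaw": 3.5}
    - {"tx": -9,"ty": -9,"tz": 1,"spin": 0,"jaw": 3.5}
    - {"tx": -9,"ty": -9,"tz": 3,"spin": 0,"jaw": 3.5}
    - {"tx": -9,"ty": -9,"tz": 4,"spin": 0,"jaw": 3.5}
    - {"tx": -9,"ty": -9,"tz": 4,"spin": 0,"jaw": 3.5}
    - {"tx": -9,"ty": -9,"tz": 4,"spin": 0,"jaw": 3.5}
    - {"tx": -9,"ty": -9,"tz": 4,"spin": 0,"jaw": 3.5}
    - {"tx": -9,"ty": -9,"tz": 4,"spin": 0,"jaw": 3.5}

```text
t: 13.2
ee_pos: [0.445, 0.0939, 0.0568]
tcp_rot: [1.0, -0.019, 0.001, -0.0]
force: [0.7, -0.3, 0.8]
grip_width: 0.407
finger_force: 0.0
```

```bash
python3 - <<'E'
s=open("look.py").read()
s+='''
    # seated check: stub tops standing over the die
    for n in("top","side"):
        c=np.load(n+"1.npy",allow_pickle=True).item()
        for b in blobs(c,.026,.060,(.53,-.15,.68,.07)): print("die",n,kind(b[1]),b[0]*1000,b[2])
'''
open("look.py","w").write(s)
E
python3 look.py; python3 go.py .4382 .0925 .05
```

```text
at [0.445  0.0939 0.0568] yaw -0.038 j6 1.74 t 13.2 f [ 0.7 -0.3  0.8] -> tx -0.68 ty 0.17 tz 0.68 spin 0.000  File "look.py", line 32
    for n in("top","side"):
IndentationError: unexpected indent
```

```bash
sed -i 's/: look()$/:\n    look()/' look.py; python3 look.py
```

```text
top SQ [585.1 283.8  23.4] 64 [ 61. 129. 162.] [166. 204.] rect c [584.8 285.1] size [38.4 36.3] yaw -0.222
top RD [499.3 293.3  23.3] 48 [134. 138. 147.] [161. 243.] 
top SQ [436.7 380.8  22.9] 68 [ 64. 134. 164.] [119. 274.] rect c [437.5 381.3] size [38.8 37.7] yaw -0.239
top RD [388.7 277.   23.3] 53 [137. 141. 150.] [167. 294.] 
side RD [501.6 293.7  23.7] 27 [176. 178. 186.] [264. 158.] 
side SQ [585.9 283.1  24. ] 33 [107. 176. 203.] [291. 159.] rect c [587.6 291.6] size [48.7 37.1] yaw -0.077
side RD [388.7 275.8  23.4] 23 [164. 164. 169.] [227. 163.] 
side RD [439.3  91.5  23.9] 33 [180. 180. 185.] [244. 205.] 
die top SQ [572.5 -39.1  37.2] 55
die side SQ [574.1 -43.2  37.9] 49
```

jog_arm:
  moves:
    - {"tx": -0.4,"ty": 0.15,"tz": 0.5,"spin": 0,"jaw": 3.5}
    - {"tx": -0.68,"ty": 0.15,"tz": 2,"spin": 0,"jaw": 3.5}
    - {"tx": -0.68,"ty": 0.15,"tz": 3.6,"spin": 0,"jaw": 3.5}
    - {"tx": -0.68,"ty": 0.15,"tz": 4.4,"spin": 0,"jaw": 3.5}
    - {"tx": -0.68,"ty": 0.15,"tz": 4.6,"spin": 0,"jaw": 3}
    - {"tx": -0.68,"ty": 0.15,"tz": 4.6,"spin": 0,"jaw": 2}
    - {"tx": -0.68,"ty": 0.15,"tz": 4.6,"spin": 0,"jaw": 1}
    - {"tx": -0.68,"ty": 0.15,"tz": 4.6,"spin": 0,"jaw": 1}
    - {"tx": -0.68,"ty": 0.15,"tz": 4.6,"spin": 0,"jaw": 1}
    - {"tx": -0.68,"ty": 0.15,"tz": 4.6,"spin": 0,"jaw": 1}

```text
t: 14.13
ee_pos: [0.4376, 0.0932, 0.0104]
tcp_rot: [1.0, -0.019, 0.001, -0.0]
force: [0.1, 0.1, -1.5]
grip_width: 0.142
finger_force: 78.2
```

jog_arm:
  moves:
    - {"tx": 0,"ty": 0,"tz": -0.5,"spin": 0,"jaw": 1}
    - {"tx": 0,"ty": 0,"tz": -2,"spin": 0,"jaw": 1}
    - {"tx": 0,"ty": 0,"tz": -4,"spin": 0,"jaw": 1}
    - {"tx": 1,"ty": 0.5,"tz": -5.5,"spin": 0,"jaw": 1}
    - {"tx": 3,"ty": 1.5,"tz": -6,"spin": 0,"jaw": 1}
    - {"tx": 6,"ty": 3,"tz": -6,"spin": 0,"jaw": 1}
    - {"tx": 9,"ty": 4.5,"tz": -6,"spin": 0,"jaw": 1}
    - {"tx": 12,"ty": 5.5,"tz": -5.5,"spin": 0,"jaw": 1}
    - {"tx": 13.5,"ty": 6.2,"tz": -4.5,"spin": 0,"jaw": 1}
    - {"tx": 13.5,"ty": 6.2,"tz": -3.8,"spin": 0,"jaw": 1}

```text
t: 14.97
ee_pos: [0.5722, 0.0244, 0.0475]
tcp_rot: [1.0, -0.02, 0.001, 0.0]
force: [-0.1, 0.6, -0.9]
grip_width: 0.139
finger_force: 78.2
```

```bash
sleep 0; python3 go.py .5757 .0255 .025 -.0375
```

```text
at [0.5722 0.0244 0.0475] yaw -0.039 j6 1.59 t 15.0 f [-0.1  0.6 -0.9] -> tx 0.34 ty -0.13 tz 2.25 spin -0.002
```

jog_arm:
  moves:
    - {"tx": 0.3,"ty": -0.1,"tz": 0.4,"spin": 0,"jaw": 1}
    - {"tx": 0.3,"ty": -0.12,"tz": 0.8,"spin": 0,"jaw": 1}
    - {"tx": 0.3,"ty": -0.12,"tz": 1.1,"spin": 0,"jaw": 1}
    - {"tx": 0.3,"ty": -0.12,"tz": 1.35,"spin": 0,"jaw": 1}
    - {"tx": 0.3,"ty": -0.12,"tz": 1.55,"spin": 0,"jaw": 1}
    - {"tx": 0.3,"ty": -0.12,"tz": 1.75,"spin": 0,"jaw": 1}
    - {"tx": 0.3,"ty": -0.12,"tz": 1.95,"spin": 0,"jaw": 1}
    - {"tx": 0.3,"ty": -0.12,"tz": 2.1,"spin": 0,"jaw": 1}
    - {"tx": 0.3,"ty": -0.12,"tz": 2.2,"spin": 0,"jaw": 1}
    - {"tx": 0.3,"ty": -0.12,"tz": 2.2,"spin": 0,"jaw": 1}

```text
t: 15.8
ee_pos: [0.5738, 0.0274, 0.0291]
tcp_rot: [1.0, -0.019, 0.002, -0.0]
force: [-4.6, -0.7, 11.8]
grip_width: 0.138
finger_force: 79.9
```

```bash
python3 go.py .5757 .0255 .025 -.0375
```

```text
at [0.5738 0.0274 0.0291] yaw -0.037 j6 1.60 t 15.8 f [-4.6 -0.7 11.8] -> tx 0.19 ty 0.18 tz 0.41 spin 0.000
```

jog_arm:
  moves:
    - {"tx": 0,"ty": 0,"tz": -0.5,"spin": 0,"jaw": 1}
    - {"tx": 0.1,"ty": 0.1,"tz": -0.5,"spin": 0,"jaw": 1}
    - {"tx": 0.17,"ty": 0.18,"tz": -0.5,"spin": 0,"jaw": 1}
    - {"tx": 0.17,"ty": 0.18,"tz": -0.5,"spin": 0,"jaw": 1}
    - {"tx": 0.17,"ty": 0.18,"tz": -0.3,"spin": 0,"jaw": 1}
    - {"tx": 0.17,"ty": 0.18,"tz": -0.2,"spin": 0,"jaw": 1}
    - {"tx": 0.17,"ty": 0.18,"tz": -0.1,"spin": 0,"jaw": 1}
    - {"tx": 0.17,"ty": 0.18,"tz": 0,"spin": 0,"jaw": 1}
    - {"tx": 0.17,"ty": 0.18,"tz": 0,"spin": 0,"jaw": 1}
    - {"tx": 0.17,"ty": 0.18,"tz": 0,"spin": 0,"jaw": 1}

```text
t: 16.63
ee_pos: [0.5744, 0.0254, 0.0255]
tcp_rot: [1.0, -0.019, -0.0, -0.0]
force: [-0.6, 0.4, -1.2]
grip_width: 0.143
finger_force: 78.3
```

```bash
python3 go.py .5757 .0255 .025 -.0375
```

```text
at [0.5744 0.0254 0.0255] yaw -0.037 j6 1.59 t 16.6 f [-0.6  0.4 -1.2] -> tx 0.13 ty -0.01 tz 0.05 spin 0.000
```

jog_arm:
  moves:
    - {"tx": 0,"ty": 0,"tz": 0.05,"spin": 0,"jaw": 1.4}
    - {"tx": 0,"ty": 0,"tz": 0.05,"spin": 0,"jaw": 2}
    - {"tx": 0,"ty": 0,"tz": 0,"spin": 0,"jaw": 3}
    - {"tx": 0,"ty": 0,"tz": 0,"spin": 0,"jaw": 3.5}
    - {"tx": 0,"ty": 0,"tz": 0,"spin": 0,"jaw": 3.5}
    - {"tx": 0,"ty": 0,"tz": -2,"spin": 0,"jaw": 3.5}
    - {"tx": 0,"ty": 0,"tz": -4.5,"spin": 0,"jaw": 3.5}
    - {"tx": -2,"ty": -2.5,"tz": -6,"spin": 0,"jaw": 3.5}
    - {"tx": -4,"ty": -5,"tz": -6,"spin": 0,"jaw": 3.5}
    - {"tx": -6,"ty": -7.5,"tz": -6,"spin": 0,"jaw": 3.5}

```text
t: 17.47
ee_pos: [0.5177, 0.1031, 0.0877]
tcp_rot: [1.0, -0.019, 0.002, -0.0]
force: [1.2, 0.5, 0.1]
grip_width: 0.406
finger_force: 0.0
```

jog_arm:
  moves:
    - {"tx": -2,"ty": -2.5,"tz": 0,"spin": 0,"jaw": 3.5}
    - {"tx": -4,"ty": -5,"tz": 0,"spin": 0,"jaw": 3.5}
    - {"tx": -6,"ty": -7.5,"tz": 0,"spin": 0,"jaw": 3.5}
    - {"tx": -8,"ty": -10,"tz": 0,"spin": 0,"jaw": 3.5}
    - {"tx": -10,"ty": -12.5,"tz": 0,"spin": 0,"jaw": 3.5}
    - {"tx": -12,"ty": -15,"tz": 1,"spin": 0,"jaw": 3.5}
    - {"tx": -13.4,"ty": -16.8,"tz": 2.5,"spin": 0,"jaw": 3.5}
    - {"tx": -13.4,"ty": -16.8,"tz": 3,"spin": 0,"jaw": 3.5}
    - {"tx": -13.4,"ty": -16.8,"tz": 3,"spin": 0,"jaw": 3.5}
    - {"tx": -13.4,"ty": -16.8,"tz": 3,"spin": 0,"jaw": 3.5}

```text
t: 18.3
ee_pos: [0.3898, 0.2751, 0.0558]
tcp_rot: [1.0, -0.018, 0.0, 0.0]
force: [1.1, -1.2, 0.9]
grip_width: 0.41
finger_force: 0.0
```

```bash
python3 look.py;python3 go.py .3888 .2765 .0105 -.0375
```

```text
top SQ [584.8 283.8  23.6] 65 [ 55. 118. 149.] [166. 204.] rect c [585.2 285.3] size [37.7 36. ] yaw -0.240
top RD [499.4 293.7  23.3] 48 [121. 126. 134.] [161. 243.] 
side SQ [438.1 381.6  23.4] 34 [ 99. 164. 192.] [244. 142.] rect c [440.1 388.6] size [54.3 36.4] yaw -0.290
side SQ [718.  259.1  25.7] 150 [116. 211. 227.] [335. 162.] rect c [721.2 274.3] size [87.6 30.1] yaw -0.014
side RD [501.7 293.7  24. ] 27 [163. 165. 174.] [264. 158.] 
side SQ [585.8 283.6  24.1] 34 [ 93. 156. 187.] [291. 159.] rect c [587.  290.6] size [51.8 35.4] yaw -0.224
side RD [390.5 276.3  24.1] 26 [178. 178. 183.] [228. 163.] 
die top RD [574.3  26.3  38.1] 46
die top SQ [572.2 -39.1  37.5] 55
die side RD [576.5  23.3  38.1] 39
die side SQ [574.1 -42.5  37.4] 48
at [0.3906 0.2749 0.0566] yaw -0.038 j6 2.15 t 18.4 f [-0.  -0.5  0.1] -> tx -0.20 ty -0.15 tz 4.61 spin -0.001
```

jog_arm:
  moves:
    - {"tx": -0.15,"ty": -0.15,"tz": 1,"spin": 0,"jaw": 3.5}
    - {"tx": -0.15,"ty": -0.15,"tz": 2.5,"spin": 0,"jaw": 3.5}
    - {"tx": -0.15,"ty": -0.15,"tz": 4,"spin": 0,"jaw": 3.5}
    - {"tx": -0.15,"ty": -0.15,"tz": 4.5,"spin": 0,"jaw": 3.5}
    - {"tx": -0.15,"ty": -0.15,"tz": 4.6,"spin": 0,"jaw": 3}
    - {"tx": -0.15,"ty": -0.15,"tz": 4.6,"spin": 0,"jaw": 2}
    - {"tx": -0.15,"ty": -0.15,"tz": 4.6,"spin": 0,"jaw": 1}
    - {"tx": -0.15,"ty": -0.15,"tz": 4.6,"spin": 0,"jaw": 1}
    - {"tx": -0.15,"ty": -0.15,"tz": 4.6,"spin": 0,"jaw": 1}
    - {"tx": -0.15,"ty": -0.15,"tz": 4.6,"spin": 0,"jaw": 1}

```text
t: 19.23
ee_pos: [0.3887, 0.2772, 0.0106]
tcp_rot: [1.0, -0.019, 0.001, -0.0]
force: [-0.1, 0.8, 1.1]
grip_width: 0.139
finger_force: 78.3
```

jog_arm:
  moves:
    - {"tx": 0,"ty": 0,"tz": -0.5,"spin": 0,"jaw": 1}
    - {"tx": 0,"ty": 0,"tz": -2,"spin": 0,"jaw": 1}
    - {"tx": 0,"ty": 0,"tz": -4.5,"spin": 0,"jaw": 1}
    - {"tx": 0,"ty": 0.5,"tz": -7,"spin": 0,"jaw": 1}
    - {"tx": 1.3,"ty": 2.5,"tz": -8.5,"spin": 0,"jaw": 1}
    - {"tx": 2.8,"ty": 5.5,"tz": -8.5,"spin": 0,"jaw": 1}
    - {"tx": 4.4,"ty": 8.5,"tz": -8.5,"spin": 0,"jaw": 1}
    - {"tx": 6,"ty": 11.5,"tz": -8.5,"spin": 0,"jaw": 1}
    - {"tx": 7.6,"ty": 14.5,"tz": -8.5,"spin": 0,"jaw": 1}
    - {"tx": 9,"ty": 17.3,"tz": -8.5,"spin": 0,"jaw": 1}

```text
t: 20.07
ee_pos: [0.4724, 0.0991, 0.0954]
tcp_rot: [1.0, -0.019, 0.0, -0.0]
force: [0.1, 0.5, -0.4]
grip_width: 0.14
finger_force: 78.3
```

jog_arm:
  moves:
    - {"tx": 1.6,"ty": 3,"tz": 0,"spin": 0,"jaw": 1}
    - {"tx": 3.2,"ty": 6,"tz": 0,"spin": 0,"jaw": 1}
    - {"tx": 4.8,"ty": 9,"tz": 0,"spin": 0,"jaw": 1}
    - {"tx": 6.4,"ty": 12,"tz": 0,"spin": 0,"jaw": 1}
    - {"tx": 8,"ty": 15,"tz": 0,"spin": 0,"jaw": 1}
    - {"tx": 9.5,"ty": 18,"tz": 0,"spin": 0,"jaw": 1}
    - {"tx": 10.6,"ty": 20.2,"tz": 1,"spin": 0,"jaw": 1}
    - {"tx": 10.6,"ty": 20.2,"tz": 3,"spin": 0,"jaw": 1}
    - {"tx": 10.6,"ty": 20.2,"tz": 5,"spin": 0,"jaw": 1}
    - {"tx": 10.6,"ty": 20.2,"tz": 5,"spin": 0,"jaw": 1}

```text
t: 20.9
ee_pos: [0.5677, -0.105, 0.0401]
tcp_rot: [1.0, -0.019, -0.004, -0.001]
force: [-1.0, 0.8, -1.4]
grip_width: 0.14
finger_force: 78.3
```

```bash
python3 go.py .5707 -.1064 .0255 -.0375; python3 -c "
from h import *
import time
for i in range(2): bot.capture('top')
o=bot.get_obs();print(o['grip_width'],o['finger_force'])"; python3 go.py .5707 -.1064 .0255 -.0375
```

```text
at [ 0.5677 -0.105   0.0401] yaw -0.038 j6 1.37 t 20.9 f [-1.   0.8 -1.4] -> tx 0.32 ty 0.13 tz 1.46 spin -0.001
0.14474047426081954 78.34978938102722
at [ 0.5695 -0.1049  0.0444] yaw -0.037 j6 1.37 t 21.0 f [-0.2 -0.5 -0.7] -> tx 0.13 ty 0.15 tz 1.89 spin 0.000
```

jog_arm:
  moves:
    - {"tx": 0.07,"ty": 0.15,"tz": 0.3,"spin": 0,"jaw": 1}
    - {"tx": 0.07,"ty": 0.15,"tz": 0.6,"spin": 0,"jaw": 1}
    - {"tx": 0.07,"ty": 0.15,"tz": 0.9,"spin": 0,"jaw": 1}
    - {"tx": 0.07,"ty": 0.15,"tz": 1.1,"spin": 0,"jaw": 1}
    - {"tx": 0.07,"ty": 0.15,"tz": 1.3,"spin": 0,"jaw": 1}
    - {"tx": 0.07,"ty": 0.15,"tz": 1.5,"spin": 0,"jaw": 1}
    - {"tx": 0.07,"ty": 0.15,"tz": 1.7,"spin": 0,"jaw": 1}
    - {"tx": 0.07,"ty": 0.15,"tz": 1.85,"spin": 0,"jaw": 1}
    - {"tx": 0.07,"ty": 0.15,"tz": 1.88,"spin": 0,"jaw": 1}
    - {"tx": 0.07,"ty": 0.15,"tz": 1.88,"spin": 0,"jaw": 1}

```text
t: 21.83
ee_pos: [0.5707, -0.1065, 0.0258]
tcp_rot: [1.0, -0.019, -0.0, -0.0]
force: [0.2, 0.1, -0.5]
grip_width: 0.138
finger_force: 78.4
```

jog_arm:
  moves:
    - {"tx": 0,"ty": 0,"tz": 0.05,"spin": 0,"jaw": 1.4}
    - {"tx": 0,"ty": 0,"tz": 0.05,"spin": 0,"jaw": 2}
    - {"tx": 0,"ty": 0,"tz": 0,"spin": 0,"jaw": 3}
    - {"tx": 0,"ty": 0,"tz": 0,"spin": 0,"jaw": 3.5}
    - {"tx": 0,"ty": 0,"tz": 0,"spin": 0,"jaw": 3.5}
    - {"tx": 0,"ty": 0,"tz": -2,"spin": 0,"jaw": 3.5}
    - {"tx": 0,"ty": 0,"tz": -4.5,"spin": 0,"jaw": 3.5}
    - {"tx": -1,"ty": -2,"tz": -7,"spin": 0,"jaw": 3.5}
    - {"tx": -2,"ty": -5,"tz": -7,"spin": 0,"jaw": 3.5}
    - {"tx": -3,"ty": -8,"tz": -7,"spin": 0,"jaw": 3.5}

```text
t: 22.67
ee_pos: [0.5448, -0.0254, 0.0988]
tcp_rot: [1.0, -0.02, 0.002, 0.0]
force: [0.2, 1.1, -0.5]
grip_width: 0.412
finger_force: 0.0
```

jog_arm:
  moves:
    - {"tx": -1,"ty": -3.3,"tz": 0,"spin": 0,"jaw": 3.5}
    - {"tx": -2,"ty": -6.6,"tz": 0,"spin": 0,"jaw": 3.5}
    - {"tx": -3,"ty": -10,"tz": 0,"spin": 0,"jaw": 3.5}
    - {"tx": -4,"ty": -13.3,"tz": 0,"spin": 0,"jaw": 3.5}
    - {"tx": -5,"ty": -16.6,"tz": 0,"spin": 0,"jaw": 3.5}
    - {"tx": -5.5,"ty": -20,"tz": 0,"spin": 0,"jaw": 3.5}
    - {"tx": -5.5,"ty": -23.3,"tz": 0,"spin": 0,"jaw": 3.5}
    - {"tx": -5.5,"ty": -26.6,"tz": 0,"spin": 0,"jaw": 3.5}
    - {"tx": -5.5,"ty": -29.6,"tz": 1,"spin": 0,"jaw": 3.5}
    - {"tx": -5.5,"ty": -31.6,"tz": 2.5,"spin": 0,"jaw": 3.5}

```text
t: 23.5
ee_pos: [0.5012, 0.2957, 0.0729]
tcp_rot: [1.0, -0.018, 0.002, -0.001]
force: [0.4, -0.1, -0.3]
grip_width: 0.406
finger_force: 0.0
```

```bash
python3 look.py;python3 go.py .5003 .2936 .0105 -.0375
```

```text
top SQ [584.7 284.   23.1] 65 [ 55. 118. 149.] [166. 205.] rect c [585.1 285.3] size [37.9 36.2] yaw -0.207
top RD [496.  293.7  23.5] 27 [108. 112. 120.] [160. 244.] 
top SQ [436.9 380.3  23.6] 69 [ 66. 138. 169.] [119. 273.] rect c [437.9 381.7] size [38.2 36.9] yaw -0.214
side SQ [438.5 380.2  23.8] 33 [100. 166. 193.] [244. 142.] rect c [440.1 388.6] size [54.3 36.4] yaw -0.290
side RD [501.4 294.2  24.4] 30 [159. 161. 170.] [264. 157.] 
side SQ [586.  283.2  24.3] 35 [ 94. 159. 189.] [291. 159.] rect c [586.9 290.4] size [52.3 35.4] yaw -0.224
die top RD [574.9  26.1  36.7] 48
die top SQ [572.5 -39.1  37.4] 56
die top RD [ 570.7 -104.9   37.9] 44
die side RD [576.5  23.7  38.1] 40
die side SQ [574.4 -42.4  37.3] 50
die side RD [ 572.3 -108.1   37.7] 47
at [0.4987 0.2946 0.068 ] yaw -0.034 j6 2.08 t 23.6 f [-0.4 -1.2 -0.3] -> tx 0.18 ty 0.09 tz 5.75 spin 0.004
```

jog_arm:
  moves:
    - {"tx": 0.17,"ty": 0.08,"tz": 1.5,"spin": 0,"jaw": 3.5}
    - {"tx": 0.17,"ty": 0.08,"tz": 3.5,"spin": 0,"jaw": 3.5}
    - {"tx": 0.17,"ty": 0.08,"tz": 5,"spin": 0,"jaw": 3.5}
    - {"tx": 0.17,"ty": 0.08,"tz": 5.6,"spin": 0,"jaw": 3.5}
    - {"tx": 0.17,"ty": 0.08,"tz": 5.7,"spin": 0,"jaw": 3}
    - {"tx": 0.17,"ty": 0.08,"tz": 5.7,"spin": 0,"jaw": 2}
    - {"tx": 0.17,"ty": 0.08,"tz": 5.7,"spin": 0,"jaw": 1}
    - {"tx": 0.17,"ty": 0.08,"tz": 5.7,"spin": 0,"jaw": 1}
    - {"tx": 0.17,"ty": 0.08,"tz": 5.7,"spin": 0,"jaw": 1}
    - {"tx": 0.17,"ty": 0.08,"tz": 5.7,"spin": 0,"jaw": 1}

```text
t: 24.43
ee_pos: [0.503, 0.2917, 0.0154]
tcp_rot: [1.0, -0.019, 0.001, -0.0]
force: [-0.2, -0.9, 3.0]
grip_width: 0.133
finger_force: 68.7
```

jog_arm:
  moves:
    - {"tx": 0,"ty": 0,"tz": -0.5,"spin": 0,"jaw": 1}
    - {"tx": 0,"ty": 0,"tz": -2.5,"spin": 0,"jaw": 1}
    - {"tx": 0,"ty": 0,"tz": -5.5,"spin": 0,"jaw": 1}
    - {"tx": 0,"ty": 0,"tz": -8.5,"spin": 0,"jaw": 1}
    - {"tx": 0.6,"ty": 2,"tz": -10.5,"spin": 0,"jaw": 1}
    - {"tx": 1.2,"ty": 5,"tz": -10.5,"spin": 0,"jaw": 1}
    - {"tx": 1.8,"ty": 8,"tz": -10.5,"spin": 0,"jaw": 1}
    - {"tx": 2.4,"ty": 11,"tz": -10.5,"spin": 0,"jaw": 1}
    - {"tx": 3,"ty": 14,"tz": -10.5,"spin": 0,"jaw": 1}
    - {"tx": 3.6,"ty": 17,"tz": -10.5,"spin": 0,"jaw": 1}

```text
t: 25.27
ee_pos: [0.5318, 0.119, 0.1194]
tcp_rot: [1.0, -0.018, 0.0, -0.0]
force: [1.0, -0.0, -1.0]
grip_width: 0.133
finger_force: 68.4
```

jog_arm:
  moves:
    - {"tx": 1.8,"ty": 2.8,"tz": 0,"spin": 0,"jaw": 1}
    - {"tx": 3.6,"ty": 5.5,"tz": 0,"spin": 0,"jaw": 1}
    - {"tx": 5.4,"ty": 8.2,"tz": 0,"spin": 0,"jaw": 1}
    - {"tx": 7.2,"ty": 11,"tz": 0,"spin": 0,"jaw": 1}
    - {"tx": 9,"ty": 13.5,"tz": 0,"spin": 0,"jaw": 1}
    - {"tx": 11,"ty": 15.5,"tz": 0.5,"spin": 0,"jaw": 1}
    - {"tx": 11.7,"ty": 16.1,"tz": 2.5,"spin": 0,"jaw": 1}
    - {"tx": 11.7,"ty": 16.1,"tz": 5,"spin": 0,"jaw": 1}
    - {"tx": 11.7,"ty": 16.1,"tz": 7,"spin": 0,"jaw": 1}
    - {"tx": 11.7,"ty": 16.1,"tz": 7,"spin": 0,"jaw": 1}

```text
t: 26.1
ee_pos: [0.6398, -0.045, 0.043]
tcp_rot: [1.0, -0.019, -0.005, -0.001]
force: [-1.4, 0.1, -1.9]
grip_width: 0.133
finger_force: 68.4
```

```bash
python3 -c "
from h import *
for i in range(3): bot.capture('top')
o=bot.get_obs();print(o['grip_width'],o['finger_force'])"; python3 go.py .6412 -.043 .0255 -.0375
```

```text
0.13837269657075646 68.44475626945496
at [ 0.6432 -0.0449  0.0502] yaw -0.037 j6 1.49 t 26.2 f [-0.4  0.4 -0.5] -> tx -0.21 ty -0.18 tz 2.47 spin 0.001
```

jog_arm:
  moves:
    - {"tx": 0.05,"ty": -0.18,"tz": 0.4,"spin": 0,"jaw": 1}
    - {"tx": 0.05,"ty": -0.18,"tz": 0.8,"spin": 0,"jaw": 1}
    - {"tx": 0.05,"ty": -0.18,"tz": 1.2,"spin": 0,"jaw": 1}
    - {"tx": 0.05,"ty": -0.18,"tz": 1.4,"spin": 0,"jaw": 1}
    - {"tx": 0.05,"ty": -0.18,"tz": 1.4,"spin": 0,"jaw": 1}
    - {"tx": 0.05,"ty": -0.18,"tz": 1.4,"spin": 0,"jaw": 1}
    - {"tx": 0.05,"ty": -0.18,"tz": 1.4,"spin": 0,"jaw": 1}
    - {"tx": 0.05,"ty": -0.18,"tz": 1.4,"spin": 0,"jaw": 1}
    - {"tx": 0.05,"ty": -0.18,"tz": 1.4,"spin": 0,"jaw": 1}
    - {"tx": 0.05,"ty": -0.18,"tz": 1.4,"spin": 0,"jaw": 1}

```text
t: 27.08
ee_pos: [0.6435, -0.0433, 0.0352]
tcp_rot: [1.0, -0.019, 0.0, 0.0]
force: [-0.2, -0.5, -0.7]
grip_width: 0.136
finger_force: 68.4
```

```bash
python3 go.py .6435 -.043 .0302 -.0375;  python3 - <<'E'
from h import *
for n in("top","side"):
    c=bot.capture(n);u,v=proj(c,[.6412,-.043,.03])[0].astype(int)
    cv2.imwrite(f"_{n}.png",cv2.resize(c["pixels"][v-40:v+40,u-50:u+50],(390,312),interpolation=cv2.INTER_CUBIC))
cv2.imwrite("pics/rd3.png",np.hstack([cv2.imread("_top.png"),cv2.imread("_side.png")]))
E
```

```text
at [ 0.6435 -0.0433  0.0352] yaw -0.037 j6 1.49 t 27.1 f [-0.2 -0.5 -0.7] -> tx 0.00 ty -0.03 tz 0.50 spin 0.000
```

View pics/rd3.png

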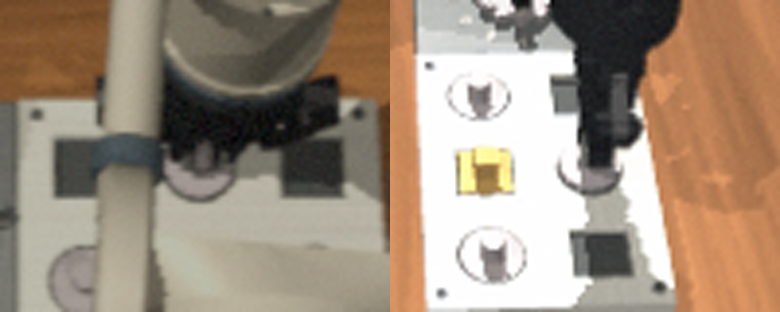

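Side view: the round hangs just above its cavity, with a thin dark crescent at its left and front. The three seated blanks lie flush.

jog_arm:
  moves:
    - {"tx": 0,"ty": 0,"tz": 0.1,"spin": 0,"jaw": 1}
    - {"tx": -0.03,"ty": 0,"tz": 0.15,"spin": 0,"jaw": 1}
    - {"tx": -0.05,"ty": 0,"tz": 0.2,"spin": 0,"jaw": 1}
    - {"tx": -0.05,"ty": 0,"tz": 0.25,"spin": 0,"jaw": 1}
    - {"tx": -0.05,"ty": 0,"tz": 0.3,"spin": 0,"jaw": 1}
    - {"tx": -0.05,"ty": 0,"tz": 0.35,"spin": 0,"jaw": 1}
    - {"tx": -0.05,"ty": 0,"tz": 0.4,"spin": 0,"jaw": 1}
    - {"tx": -0.05,"ty": 0,"tz": 0.45,"spin": 0,"jaw": 1}
    - {"tx": -0.05,"ty": 0,"tz": 0.5,"spin": 0,"jaw": 1}
    - {"tx": -0.05,"ty": 0,"tz": 0.5,"spin": 0,"jaw": 1}

```text
t: 28.02
ee_pos: [0.6428, -0.0432, 0.0298]
tcp_rot: [1.0, -0.019, -0.0, -0.0]
force: [0.0, -0.8, -0.8]
grip_width: 0.134
finger_force: 68.4
```

jog_arm:
  moves:
    - {"tx": 0,"ty": 0,"tz": 0.03,"spin": 0,"jaw": 1.4}
    - {"tx": 0,"ty": 0,"tz": 0.03,"spin": 0,"jaw": 2}
    - {"tx": 0,"ty": 0,"tz": 0,"spin": 0,"jaw": 3}
    - {"tx": 0,"ty": 0,"tz": 0,"spin": 0,"jaw": 3.5}
    - {"tx": 0,"ty": 0,"tz": -0.5,"spin": 0,"jaw": 3.5}
    - {"tx": 0,"ty": 0,"tz": -3,"spin": 0,"jaw": 3.5}
    - {"tx": 0,"ty": 0,"tz": -6,"spin": 0,"jaw": 3.5}
    - {"tx": 0,"ty": 0,"tz": -9,"spin": 0,"jaw": 3.5}
    - {"tx": -0.5,"ty": -2,"tz": -9,"spin": 0,"jaw": 3.5}
    - {"tx": -1,"ty": -5,"tz": -9,"spin": 0,"jaw": 3.5}

```text
t: 28.85
ee_pos: [0.6364, 0.0051, 0.1243]
tcp_rot: [1.0, -0.021, 0.003, 0.001]
force: [0.2, -0.8, 0.2]
grip_width: 0.412
finger_force: 0.0
```

jog_arm:
  moves:
    - {"tx": -0.6,"ty": -3.2,"tz": 0,"spin": 0.02,"jaw": 3.5}
    - {"tx": -1.2,"ty": -6.4,"tz": 0,"spin": 0.04,"jaw": 3.5}
    - {"tx": -1.8,"ty": -9.6,"tz": 0,"spin": 0.06,"jaw": 3.5}
    - {"tx": -2.4,"ty": -12.8,"tz": 0,"spin": 0.08,"jaw": 3.5}
    - {"tx": -3,"ty": -16,"tz": 0,"spin": 0.1,"jaw": 3.5}
    - {"tx": -3.6,"ty": -19.2,"tz": 0,"spin": 0.12,"jaw": 3.5}
    - {"tx": -4.2,"ty": -22.2,"tz": 0,"spin": 0.14,"jaw": 3.5}
    - {"tx": -5,"ty": -25,"tz": 1,"spin": 0.16,"jaw": 3.5}
    - {"tx": -5.6,"ty": -27,"tz": 3,"spin": 0.18,"jaw": 3.5}
    - {"tx": -5.9,"ty": -27.5,"tz": 5,"spin": 0.18,"jaw": 3.5}

```text
t: 29.68
ee_pos: [0.5857, 0.2881, 0.0713]
tcp_rot: [0.994, -0.107, 0.001, -0.002]
force: [0.9, -0.6, -0.5]
grip_width: 0.407
finger_force: 0.0
```

```bash
python3 look.py;python3 go.py .5855 .284 .0105 -.22
```

```text
side SQ [438.2 380.5  24.2] 33 [ 91. 153. 182.] [244. 142.] rect c [439.7 387.5] size [55.  36.4] yaw -0.290
side SQ [586.6 283.7  24.3] 34 [ 96. 162. 191.] [292. 158.] rect c [587.  290.6] size [51.8 35.4] yaw -0.224
die top RD [639.3 -42.3  37.5] 43
die top RD [574.4  26.7  37.5] 47
die top SQ [572.5 -39.2  37.2] 56
die top RD [ 570.3 -105.    37.2] 46
die side RD [576.   23.5  37.8] 38
die side SQ [574.1 -42.9  37.8] 49
die side RD [641.5 -44.8  37.8] 42
die side RD [ 572.5 -108.3   38.2] 46
at [0.5833 0.2849 0.0659] yaw -0.215 j6 2.19 t 29.8 f [-0.6 -1.4 -1.3] -> tx 0.27 ty 0.02 tz 5.54 spin 0.005
```

jog_arm:
  moves:
    - {"tx": 0,"ty": 0,"tz": 1.5,"spin": 0,"jaw": 3.5}
    - {"tx": 0,"ty": 0,"tz": 3.5,"spin": 0,"jaw": 3.5}
    - {"tx": 0,"ty": 0,"tz": 5,"spin": 0,"jaw": 3.5}
    - {"tx": 0,"ty": 0,"tz": 5.7,"spin": 0,"jaw": 3.5}
    - {"tx": 0,"ty": 0,"tz": 5.9,"spin": 0,"jaw": 3}
    - {"tx": 0,"ty": 0,"tz": 5.9,"spin": 0,"jaw": 2}
    - {"tx": 0,"ty": 0,"tz": 5.9,"spin": 0,"jaw": 1}
    - {"tx": 0,"ty": 0,"tz": 5.9,"spin": 0,"jaw": 1}
    - {"tx": 0,"ty": 0,"tz": 5.9,"spin": 0,"jaw": 1}
    - {"tx": 0,"ty": 0,"tz": 5.9,"spin": 0,"jaw": 1}

```text
t: 30.62
ee_pos: [0.5869, 0.2843, 0.0126]
tcp_rot: [0.994, -0.108, 0.001, -0.0]
force: [0.3, -0.5, 3.4]
grip_width: 0.148
finger_force: 79.5
```

```bash
python3 go.py .6437 .023 .12 -.0375
```

```text
at [0.5869 0.2843 0.0126] yaw -0.217 j6 2.19 t 30.6 f [ 0.3 -0.5  3.4] -> tx 11.20 ty 24.28 tz -10.74 spin -0.180
```

jog_arm:
  moves:
    - {"tx": 0,"ty": 0,"tz": -0.5,"spin": 0,"jaw": 1}
    - {"tx": 0,"ty": 0,"tz": -2.5,"spin": 0,"jaw": 1}
    - {"tx": 0,"ty": 0,"tz": -5.5,"spin": 0,"jaw": 1}
    - {"tx": 0,"ty": 0,"tz": -8.5,"spin": 0,"jaw": 1}
    - {"tx": 0.9,"ty": 2,"tz": -10.5,"spin": 0,"jaw": 1}
    - {"tx": 2.2,"ty": 4.7,"tz": -10.5,"spin": -0.03,"jaw": 1}
    - {"tx": 3.5,"ty": 7.5,"tz": -10.5,"spin": -0.06,"jaw": 1}
    - {"tx": 4.8,"ty": 10.3,"tz": -10.5,"spin": -0.1,"jaw": 1}
    - {"tx": 6.1,"ty": 13.1,"tz": -10.5,"spin": -0.14,"jaw": 1}
    - {"tx": 7.4,"ty": 15.9,"tz": -10.5,"spin": -0.18,"jaw": 1}

```text
t: 31.45
ee_pos: [0.624, 0.1117, 0.1163]
tcp_rot: [1.0, -0.017, -0.0, -0.0]
force: [0.8, 0.4, -0.5]
grip_width: 0.155
finger_force: 79.0
```

```bash
python3 go.py .6449 .023 .045 -.0375; python3 -c "
from h import *
for i in range(4): bot.capture('top')
o=bot.get_obs();print(o['grip_width'],o['finger_force'])"; python3 go.py .6449 .023 .045 -.0375
```

```text
at [0.624  0.1117 0.1163] yaw -0.035 j6 1.73 t 31.4 f [ 0.8  0.4 -0.5] -> tx 2.40 ty 8.79 tz 7.13 spin 0.003
0.15264411334779143 79.01115417480469
at [0.624  0.1123 0.1161] yaw -0.039 j6 1.73 t 31.6 f [-0.7  0.2 -1.4] -> tx 2.44 ty 8.85 tz 7.10 spin -0.002
```

jog_arm:
  moves:
    - {"tx": 0.8,"ty": 2.9,"tz": 0,"spin": 0,"jaw": 1}
    - {"tx": 1.6,"ty": 5.8,"tz": 0,"spin": 0,"jaw": 1}
    - {"tx": 2.3,"ty": 8.3,"tz": 1,"spin": 0,"jaw": 1}
    - {"tx": 2.43,"ty": 8.83,"tz": 3,"spin": 0,"jaw": 1}
    - {"tx": 2.43,"ty": 8.83,"tz": 5,"spin": 0,"jaw": 1}
    - {"tx": 2.43,"ty": 8.83,"tz": 7,"spin": 0,"jaw": 1}
    - {"tx": 2.43,"ty": 8.83,"tz": 7.4,"spin": 0,"jaw": 1}
    - {"tx": 2.43,"ty": 8.83,"tz": 7.7,"spin": 0,"jaw": 1}
    - {"tx": 2.43,"ty": 8.83,"tz": 7.9,"spin": 0,"jaw": 1}
    - {"tx": 2.43,"ty": 8.83,"tz": 7.9,"spin": 0,"jaw": 1}

```text
t: 32.48
ee_pos: [0.6456, 0.0246, 0.0382]
tcp_rot: [1.0, -0.018, 0.001, -0.0]
force: [-0.3, 0.3, -1.0]
grip_width: 0.151
finger_force: 79.0
```

```bash
python3 -c "
from h import *
for i in range(3): bot.capture('top')"; python3 go.py .6446 .023 .0268 -.0375
```

```text
at [0.6458 0.0241 0.0386] yaw -0.037 j6 1.59 t 32.6 f [-0.4 -0.1  0.2] -> tx -0.12 ty 0.11 tz 1.18 spin 0.001
```

jog_arm:
  moves:
    - {"tx": -0.1,"ty": 0.1,"tz": 0.2,"spin": 0,"jaw": 1}
    - {"tx": -0.1,"ty": 0.1,"tz": 0.4,"spin": 0,"jaw": 1}
    - {"tx": -0.1,"ty": 0.1,"tz": 0.55,"spin": 0,"jaw": 1}
    - {"tx": -0.1,"ty": 0.1,"tz": 0.7,"spin": 0,"jaw": 1}
    - {"tx": -0.1,"ty": 0.1,"tz": 0.85,"spin": 0,"jaw": 1}
    - {"tx": -0.1,"ty": 0.1,"tz": 0.95,"spin": 0,"jaw": 1}
    - {"tx": -0.1,"ty": 0.1,"tz": 1.05,"spin": 0,"jaw": 1}
    - {"tx": -0.1,"ty": 0.1,"tz": 1.12,"spin": 0,"jaw": 1}
    - {"tx": -0.1,"ty": 0.1,"tz": 1.16,"spin": 0,"jaw": 1}
    - {"tx": -0.1,"ty": 0.1,"tz": 1.16,"spin": 0,"jaw": 1}

```text
t: 33.47
ee_pos: [0.6439, 0.0228, 0.0266]
tcp_rot: [1.0, -0.019, 0.0, 0.0]
force: [-4.0, 0.7, 5.3]
grip_width: 0.157
finger_force: 79.8
```

jog_arm:
  moves:
    - {"tx": 0,"ty": 0,"tz": 0,"spin": 0,"jaw": 1.4}
    - {"tx": 0,"ty": 0,"tz": 0,"spin": 0,"jaw": 2}
    - {"tx": 0,"ty": 0,"tz": 0,"spin": 0,"jaw": 3}
    - {"tx": 0,"ty": 0,"tz": 0,"spin": 0,"jaw": 3.5}
    - {"tx": 0,"ty": 0,"tz": -0.5,"spin": 0,"jaw": 3.5}
    - {"tx": 0,"ty": 0,"tz": -3,"spin": 0,"jaw": 3.5}
    - {"tx": 0,"ty": 0,"tz": -6,"spin": 0,"jaw": 3.5}
    - {"tx": 0,"ty": 0,"tz": -9,"spin": 0,"jaw": 3.5}
    - {"tx": -1.6,"ty": -2.5,"tz": -9,"spin": 0,"jaw": 3.5}
    - {"tx": -3.2,"ty": -5,"tz": -9,"spin": 0,"jaw": 3.5}

```text
t: 34.3
ee_pos: [0.6155, 0.0734, 0.1191]
tcp_rot: [1.0, -0.02, 0.003, -0.0]
force: [-0.0, 0.7, -0.3]
grip_width: 0.404
finger_force: 0.0
```

jog_arm:
  moves:
    - {"tx": -1.9,"ty": -3,"tz": 0,"spin": 0.02,"jaw": 3.5}
    - {"tx": -3.8,"ty": -6,"tz": 0,"spin": 0.04,"jaw": 3.5}
    - {"tx": -5.7,"ty": -9,"tz": 0,"spin": 0.06,"jaw": 3.5}
    - {"tx": -7.6,"ty": -12,"tz": 0,"spin": 0.08,"jaw": 3.5}
    - {"tx": -9.5,"ty": -15,"tz": 0,"spin": 0.1,"jaw": 3.5}
    - {"tx": -11.4,"ty": -18,"tz": 0,"spin": 0.12,"jaw": 3.5}
    - {"tx": -13.3,"ty": -21,"tz": 0,"spin": 0.14,"jaw": 3.5}
    - {"tx": -15.2,"ty": -24,"tz": 0,"spin": 0.16,"jaw": 3.5}
    - {"tx": -17,"ty": -27,"tz": 0,"spin": 0.18,"jaw": 3.5}
    - {"tx": -18.7,"ty": -30,"tz": 0,"spin": 0.198,"jaw": 3.5}

```text
t: 35.13
ee_pos: [0.437, 0.3822, 0.1159]
tcp_rot: [0.993, -0.118, 0.0, -0.0]
force: [0.3, 0.9, -0.3]
grip_width: 0.411
finger_force: 0.0
```

```bash
python3 look.py;python3 -c "
from h import *
for i in range(3): bot.capture('top')"; python3 go.py .4377 .3808 .0105 -.235
```

```text
top SQ [437.  379.1  23.5] 60 [ 65. 135. 166.] [120. 273.] rect c [437.6 381.3] size [36.2 37.3] yaw -0.214
side SQ [438.6 379.5  24.9] 32 [102. 169. 196.] [244. 142.] rect c [440.1 388.6] size [54.3 36.4] yaw -0.290
die top SQ [641.3  23.2  37.2] 55
die top RD [639.8 -42.3  37.6] 45
die top RD [574.9  25.8  37.4] 45
die top SQ [572.3 -39.   37.5] 56
die top RD [ 569.6 -105.8   37.8] 45
die side RD [576.1  23.6  38.4] 38
die side SQ [643.6  20.1  38. ] 46
die side SQ [574.  -42.8  38. ] 51
die side RD [641.4 -44.7  38. ] 40
die side RD [ 572.2 -107.9   37.5] 47
at [0.4383 0.3805 0.1155] yaw -0.234 j6 2.46 t 35.4 f [-0.6 -1.2  0.5] -> tx -0.07 ty -0.02 tz 10.50 spin 0.001
```

Five are seated. Now the last square.

jog_arm:
  moves:
    - {"tx": -0.06,"ty": 0,"tz": 2,"spin": 0,"jaw": 3.5}
    - {"tx": -0.06,"ty": 0,"tz": 4.5,"spin": 0,"jaw": 3.5}
    - {"tx": -0.06,"ty": 0,"tz": 7,"spin": 0,"jaw": 3.5}
    - {"tx": -0.06,"ty": 0,"tz": 9,"spin": 0,"jaw": 3.5}
    - {"tx": -0.06,"ty": 0,"tz": 10.2,"spin": 0,"jaw": 3.5}
    - {"tx": -0.06,"ty": 0,"tz": 10.5,"spin": 0,"jaw": 2.5}
    - {"tx": -0.06,"ty": 0,"tz": 10.5,"spin": 0,"jaw": 1}
    - {"tx": -0.06,"ty": 0,"tz": 10.5,"spin": 0,"jaw": 1}
    - {"tx": -0.06,"ty": 0,"tz": 10.5,"spin": 0,"jaw": 1}
    - {"tx": -0.06,"ty": 0,"tz": 10.5,"spin": 0,"jaw": 1}

```text
t: 36.22
ee_pos: [0.4384, 0.3814, 0.012]
tcp_rot: [0.993, -0.117, 0.001, -0.001]
force: [0.2, -0.1, -1.1]
grip_width: 0.159
finger_force: 79.1
```

```bash
python3 go.py .6387 -.1089 .12 -.0375
```

```text
at [0.4384 0.3814 0.012 ] yaw -0.235 j6 2.46 t 36.2 f [ 0.2 -0.1 -1.1] -> tx 30.92 ty 42.99 tz -10.83 spin -0.198
```

jog_arm:
  moves:
    - {"tx": 0,"ty": 0,"tz": -0.5,"spin": 0,"jaw": 1}
    - {"tx": 0,"ty": 0,"tz": -2.5,"spin": 0,"jaw": 1}
    - {"tx": 0,"ty": 0,"tz": -5.5,"spin": 0,"jaw": 1}
    - {"tx": 0,"ty": 0,"tz": -8.5,"spin": 0,"jaw": 1}
    - {"tx": 1.4,"ty": 1.9,"tz": -10.5,"spin": 0,"jaw": 1}
    - {"tx": 3.3,"ty": 4.6,"tz": -10.8,"spin": -0.03,"jaw": 1}
    - {"tx": 5.2,"ty": 7.2,"tz": -10.8,"spin": -0.06,"jaw": 1}
    - {"tx": 7.1,"ty": 9.9,"tz": -10.8,"spin": -0.1,"jaw": 1}
    - {"tx": 9,"ty": 12.5,"tz": -10.8,"spin": -0.14,"jaw": 1}
    - {"tx": 10.9,"ty": 15.2,"tz": -10.8,"spin": -0.198,"jaw": 1}

```text
t: 37.05
ee_pos: [0.5087, 0.2065, 0.1197]
tcp_rot: [1.0, -0.017, 0.001, -0.0]
force: [1.3, 0.7, -1.6]
grip_width: 0.153
finger_force: 79.2
```

```bash
python3 -c "
from h import *
for i in range(3): bot.capture('top')
o=bot.get_obs();print(o['grip_width'],o['finger_force'])"; python3 go.py .6392 -.1089 .12 -.0375
```

```text
0.16098632811074853 79.17381048202515
at [0.5091 0.2058 0.1194] yaw -0.041 j6 1.93 t 37.2 f [ 0.2  0.5 -1.7] -> tx 14.29 ty 30.91 tz -0.05 spin -0.003
```

jog_arm:
  moves:
    - {"tx": 1.4,"ty": 3.1,"tz": 0,"spin": 0,"jaw": 1}
    - {"tx": 2.9,"ty": 6.2,"tz": 0,"spin": 0,"jaw": 1}
    - {"tx": 4.3,"ty": 9.3,"tz": 0,"spin": 0,"jaw": 1}
    - {"tx": 5.7,"ty": 12.4,"tz": 0,"spin": 0,"jaw": 1}
    - {"tx": 7.1,"ty": 15.5,"tz": 0,"spin": 0,"jaw": 1}
    - {"tx": 8.6,"ty": 18.5,"tz": 0,"spin": 0,"jaw": 1}
    - {"tx": 10,"ty": 21.6,"tz": 0,"spin": 0,"jaw": 1}
    - {"tx": 11.4,"ty": 24.7,"tz": 0,"spin": 0,"jaw": 1}
    - {"tx": 12.8,"ty": 27.8,"tz": 0,"spin": 0,"jaw": 1}
    - {"tx": 14.1,"ty": 30.4,"tz": 0,"spin": 0,"jaw": 1}

```text
t: 38.03
ee_pos: [0.6386, -0.1022, 0.119]
tcp_rot: [1.0, -0.019, 0.0, 0.0]
force: [0.4, 0.1, -1.3]
grip_width: 0.158
finger_force: 79.2
```

jog_arm:
  moves:
    - {"tx": 0.2,"ty": 0.5,"tz": 0,"spin": 0,"jaw": 1}
    - {"tx": 0.2,"ty": 0.5,"tz": 1,"spin": 0,"jaw": 1}
    - {"tx": 0.2,"ty": 0.5,"tz": 3,"spin": 0,"jaw": 1}
    - {"tx": 0.2,"ty": 0.5,"tz": 5,"spin": 0,"jaw": 1}
    - {"tx": 0.2,"ty": 0.5,"tz": 6.5,"spin": 0,"jaw": 1}
    - {"tx": 0.2,"ty": 0.5,"tz": 7.5,"spin": 0,"jaw": 1}
    - {"tx": 0.2,"ty": 0.5,"tz": 8,"spin": 0,"jaw": 1}
    - {"tx": 0.2,"ty": 0.5,"tz": 8,"spin": 0,"jaw": 1}
    - {"tx": 0.2,"ty": 0.5,"tz": 8,"spin": 0,"jaw": 1}
    - {"tx": 0.2,"ty": 0.5,"tz": 8,"spin": 0,"jaw": 1}

```text
t: 38.87
ee_pos: [0.6403, -0.1062, 0.04]
tcp_rot: [1.0, -0.018, 0.001, 0.0]
force: [0.5, -0.8, -2.1]
grip_width: 0.155
finger_force: 79.2
```

```bash
python3 -c "
from h import *
for i in range(3): bot.capture('top')"; python3 go.py .6391 -.1089 .0262 -.0375
```

```text
at [ 0.6402 -0.1066  0.0397] yaw -0.037 j6 1.39 t 39.0 f [ 0.8 -0.4 -0.3] -> tx -0.10 ty 0.24 tz 1.35 spin 0.000
```

jog_arm:
  moves:
    - {"tx": -0.1,"ty": 0.22,"tz": 0.2,"spin": 0,"jaw": 1}
    - {"tx": -0.1,"ty": 0.22,"tz": 0.4,"spin": 0,"jaw": 1}
    - {"tx": -0.1,"ty": 0.22,"tz": 0.6,"spin": 0,"jaw": 1}
    - {"tx": -0.1,"ty": 0.22,"tz": 0.75,"spin": 0,"jaw": 1}
    - {"tx": -0.1,"ty": 0.22,"tz": 0.9,"spin": 0,"jaw": 1}
    - {"tx": -0.1,"ty": 0.22,"tz": 1.05,"spin": 0,"jaw": 1}
    - {"tx": -0.1,"ty": 0.22,"tz": 1.2,"spin": 0,"jaw": 1}
    - {"tx": -0.1,"ty": 0.22,"tz": 1.3,"spin": 0,"jaw": 1}
    - {"tx": -0.1,"ty": 0.22,"tz": 1.33,"spin": 0,"jaw": 1}
    - {"tx": -0.1,"ty": 0.22,"tz": 1.33,"spin": 0,"jaw": 1}

```text
t: 39.85
ee_pos: [0.6384, -0.1086, 0.0249]
tcp_rot: [1.0, -0.019, -0.0, -0.0]
force: [0.9, 0.5, -0.7]
grip_width: 0.158
finger_force: 79.2
```

Home. Release, retreat aside and check the die and the knob.

jog_arm:
  moves:
    - {"tx": 0,"ty": 0,"tz": 0,"spin": 0,"jaw": 1.4}
    - {"tx": 0,"ty": 0,"tz": 0,"spin": 0,"jaw": 2}
    - {"tx": 0,"ty": 0,"tz": 0,"spin": 0,"jaw": 3}
    - {"tx": 0,"ty": 0,"tz": 0,"spin": 0,"jaw": 3.5}
    - {"tx": 0,"ty": 0,"tz": -0.5,"spin": 0,"jaw": 3.5}
    - {"tx": 0,"ty": 0,"tz": -3,"spin": 0,"jaw": 3.5}
    - {"tx": 0,"ty": 0,"tz": -6,"spin": 0,"jaw": 3.5}
    - {"tx": 0,"ty": 0,"tz": -9,"spin": 0,"jaw": 3.5}
    - {"tx": -2,"ty": 2,"tz": -10,"spin": 0,"jaw": 3.5}
    - {"tx": -4,"ty": 4,"tz": -11,"spin": 0,"jaw": 3.5}

```text
t: 40.68
ee_pos: [0.598, -0.1469, 0.1383]
tcp_rot: [1.0, -0.017, 0.002, 0.001]
force: [-0.2, -1.0, -1.4]
grip_width: 0.408
finger_force: 0.0
```

jog_arm:
  moves:
    - {"tx": -2,"ty": 2,"tz": 0,"spin": 0,"jaw": 3.5}
    - {"tx": -4,"ty": 4,"tz": 0,"spin": 0,"jaw": 3.5}
    - {"tx": -6,"ty": 6,"tz": 0,"spin": 0,"jaw": 3.5}
    - {"tx": -8,"ty": 8,"tz": 0,"spin": 0,"jaw": 3.5}
    - {"tx": -10,"ty": 10,"tz": 0,"spin": 0,"jaw": 3.5}
    - {"tx": -12,"ty": 12,"tz": 0,"spin": 0,"jaw": 3.5}
    - {"tx": -12,"ty": 12,"tz": 0,"spin": 0,"jaw": 3.5}
    - {"tx": -12,"ty": 12,"tz": 0,"spin": 0,"jaw": 3.5}
    - {"tx": -12,"ty": 12,"tz": 0,"spin": 0,"jaw": 3.5}
    - {"tx": -12,"ty": 12,"tz": 0,"spin": 0,"jaw": 3.5}

```text
t: 41.52
ee_pos: [0.4733, -0.2619, 0.1353]
tcp_rot: [1.0, -0.018, 0.0, -0.0]
force: [0.0, -0.2, -0.1]
grip_width: 0.415
finger_force: 0.0
```

```bash
python3 look.py; cat > knob.py <<'E'
from h import *
import sys
np.set_printoptions(precision=1,suppress=True)
im=[]
for n in("top","side"):
    c=bot.capture(n);P=cloud(c);d=np.hypot(P[...,0]-.613,P[...,1]-.118)
    k=(P[...,2]>.045)&(P[...,2]<.075)&(d<.035)
    v,u=np.nonzero(k);z=np.median(P[k][:,2]);q=onplane(c,np.c_[u,v],.060)[:,:2]*1000
    r=cv2.minAreaRect(q.astype(np.float32))
    g=cv2.cvtColor(c["pixels"],cv2.COLOR_BGR2GRAY)
    w=k&(g>g[k].min()*.5+g[k].max()*.5);vv,uu=np.nonzero(w);qw=onplane(c,np.c_[uu,vv],.060)[:,:2]*1000
    hsv=cv2.cvtColor(c["pixels"],cv2.COLOR_BGR2HSV)
    gm=(hsv[...,0]>45)&(hsv[...,0]<85)&(hsv[...,1]>100)&(d<.07);vg,ug=np.nonzero(gm);qg=onplane(c,np.c_[ug,vg],.02)[:,:2]*1000
    print(n,"z",z,len(u),"rect",r,"mean",q.mean(0),"white",qw.mean(0),len(qw),"green",qg.mean(0),len(qg))
    a=proj(c,[.613,.118,.03])[0].astype(int)
    im.append(cv2.resize(c["pixels"][a[1]-28:a[1]+28,a[0]-35:a[0]+35],(390,312),interpolation=cv2.INTER_CUBIC))
cv2.imwrite(sys.argv[1],np.hstack(im))
E
python3 knob.py pics/knob0.png
```

```text
die top SQ [641.4  23.4  37.9] 56
die top RD [639.5 -41.9  37.9] 47
die top SQ [ 636.6 -107.7   37.3] 62
die top RD [574.7  26.2  37.2] 47
die top SQ [572.5 -39.1  37.6] 56
die top RD [ 570.3 -105.4   37.7] 46
die side RD [576.4  23.7  38. ] 41
die side SQ [643.5  20.2  38. ] 48
die side SQ [574.3 -42.4  37.6] 50
die side RD [640.8 -44.4  37.4] 40
die side SQ [ 638.9 -110.4   37.8] 54
die side RD [ 571.9 -107.6   37.5] 48
top z 0.05939265667806365 162 rect ((609.460693359375, 118.14511108398438), (43.243221282958984, 15.637931823730469), 87.81958770751953) mean [609.7 118.1] white [612.3 109.4] 31 green [579.  139.1] 19
side z 0.06001342081975175 86 rect ((612.3619995117188, 108.20970153808594), (59.79063415527344, 15.373870849609375), 87.98974609375) mean [612.5 108.6] white [614.3 103.7] 15 green [575.7 145.1] 3
```

View pics/knob0.png

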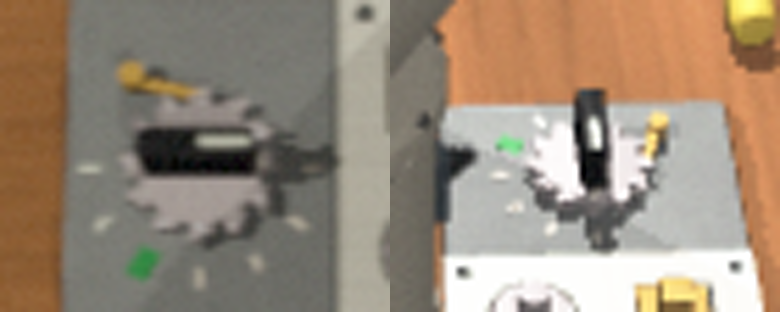

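All six stubs stand at home height. The pointer is on the die side (0 rad, tooth 0), and the green mark lies 120° clockwise at (143,264). The gold pawl is at (130,72) to (190,92), so I'll check its height before bringing the fingers in.

```bash
python3 - <<'E'
from h import *
np.set_printoptions(precision=4,suppress=True)
for n in("top","side"):
    c=bot.capture(n);P=cloud(c);hsv=cv2.cvtColor(c["pixels"],cv2.COLOR_BGR2HSV);d=np.hypot(P[...,0]-.613,P[...,1]-.118)
    k=(hsv[...,0]>12)&(hsv[...,0]<28)&(hsv[...,1]>110)&(d<.06)&(P[...,2]>.015)
    q=P[k];q=q[np.argsort(-q[:,1])];print(n,len(q));print(q[::3]-[.613,.118,.02])
    if n=="side":
        # near end of the bar top: bar's top face only
        k=(P[...,2]>.056)&(P[...,2]<.066)&(d<.035);v,u=np.nonzero(k);qq=onplane(c,np.c_[u,v],.06)[:,:2]*1000;print(len(u),cv2.minAreaRect(qq.astype(np.float32)))
E
python3 go.py .6125 .118 .11 1.533
```

```text
top 43
[[ 0.0055  0.0553 -0.0043]
 [ 0.0116  0.0548 -0.0012]
 [ 0.0393  0.0282  0.0123]
 [ 0.0376  0.0262  0.01  ]
 [ 0.0339  0.0259  0.014 ]
 [ 0.0322  0.0239  0.0119]
 [ 0.041   0.0228 -0.0007]
 [ 0.0328  0.0203  0.0022]
 [ 0.0333  0.0176  0.0077]
 [-0.0061  0.0168  0.0234]
 [ 0.0322  0.015   0.011 ]
 [ 0.033   0.013   0.0082]
 [ 0.0305  0.0086  0.008 ]
 [ 0.0311  0.0065  0.006 ]
 [ 0.0303  0.0041  0.0082]]
side 16
[[0.0396 0.0275 0.0119]
 [0.0363 0.0241 0.0113]
 [0.0359 0.0207 0.0106]
 [0.0327 0.0178 0.0097]
 [0.0322 0.0127 0.0067]
 [0.0338 0.0064 0.0127]]
62 ((613.391357421875, 115.81310272216797), (44.51833724975586, 13.85981559753418), 87.97003936767578)
at [ 0.473  -0.2621  0.1349] yaw -0.036 j6 1.04 t 41.8 f [-0.2  0.3 -0.5] -> tx 12.57 ty -38.49 tz 2.50 spin -1.569
```

jog_arm:
  moves:
    - {"tx": 0.9,"ty": -2.8,"tz": 0,"spin": -0.11,"jaw": 3.5}
    - {"tx": 1.8,"ty": -5.6,"tz": 0,"spin": -0.22,"jaw": 3.5}
    - {"tx": 2.7,"ty": -8.4,"tz": 0,"spin": -0.33,"jaw": 3.5}
    - {"tx": 3.6,"ty": -11.2,"tz": 0,"spin": -0.44,"jaw": 3.5}
    - {"tx": 4.5,"ty": -14,"tz": 0,"spin": -0.55,"jaw": 3.5}
    - {"tx": 5.4,"ty": -16.8,"tz": 0,"spin": -0.66,"jaw": 3.5}
    - {"tx": 6.3,"ty": -19.6,"tz": 0,"spin": -0.77,"jaw": 3.5}
    - {"tx": 7.2,"ty": -22.4,"tz": 0,"spin": -0.88,"jaw": 3}
    - {"tx": 8.1,"ty": -25.2,"tz": 0,"spin": -0.99,"jaw": 3}
    - {"tx": 9,"ty": -28,"tz": 0,"spin": -1.1,"jaw": 3}

```text
t: 42.65
ee_pos: [0.5733, 0.0156, 0.1351]
tcp_rot: [0.861, 0.509, 0.0, 0.0]
force: [-0.1, 0.2, 0.0]
grip_width: 0.348
finger_force: 0.0
```

```bash
python3 -c "
from h import *
for i in range(4): bot.capture('top')"; python3 go.py .6122 .1175 .08 1.533
```

```text
at [0.573  0.0146 0.1348] yaw 1.063 j6 0.47 t 42.9 f [ 0.9 -0.8  0.3] -> tx 10.90 ty -1.57 tz 5.47 spin -0.470
```

jog_arm:
  moves:
    - {"tx": 2.8,"ty": -0.4,"tz": 0,"spin": -0.11,"jaw": 3}
    - {"tx": 5.6,"ty": -0.8,"tz": 0,"spin": -0.22,"jaw": 3}
    - {"tx": 8.4,"ty": -1.2,"tz": 0,"spin": -0.33,"jaw": 3}
    - {"tx": 10.5,"ty": -1.5,"tz": 0.5,"spin": -0.44,"jaw": 3}
    - {"tx": 10.9,"ty": -1.57,"tz": 2,"spin": -0.47,"jaw": 3}
    - {"tx": 10.9,"ty": -1.57,"tz": 4,"spin": -0.47,"jaw": 3}
    - {"tx": 10.9,"ty": -1.57,"tz": 5.5,"spin": -0.47,"jaw": 3}
    - {"tx": 10.9,"ty": -1.57,"tz": 5.5,"spin": -0.47,"jaw": 3}
    - {"tx": 10.9,"ty": -1.57,"tz": 5.5,"spin": -0.47,"jaw": 3}
    - {"tx": 10.9,"ty": -1.57,"tz": 5.5,"spin": -0.47,"jaw": 3}

```text
t: 43.68
ee_pos: [0.6128, 0.1159, 0.0814]
tcp_rot: [0.721, 0.693, 0.001, 0.0]
force: [-0.7, -0.3, 1.1]
grip_width: 0.353
finger_force: 0.0
```

```bash
python3 -c "
from h import *
for i in range(3): bot.capture('top')"; python3 go.py .6122 .1175 .038 1.533;  python3 - <<'E'
from h import *
for n in("top","side"):
    c=bot.capture(n);u,v=proj(c,[.6122,.1175,.05])[0].astype(int)
    cv2.imwrite(f"_{n}.png",cv2.resize(c["pixels"][v-40:v+40,u-50:u+50],(390,312),interpolation=cv2.INTER_CUBIC))
cv2.imwrite("pics/knob1.png",np.hstack([cv2.imread("_top.png"),cv2.imread("_side.png")]))
E
```

```text
at [0.6131 0.1164 0.082 ] yaw 1.532 j6 0.17 t 43.8 f [-1.  -0.2  0.4] -> tx 0.10 ty -0.11 tz 4.40 spin -0.001
```

View pics/knob1.png

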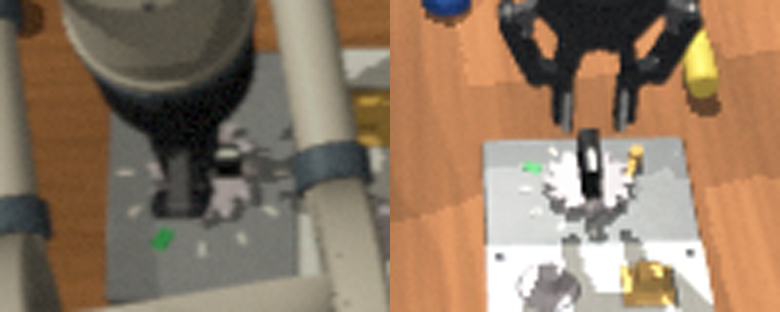

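Side view: the open fingers straddle the bar. Lowering and closing softly.

jog_arm:
  moves:
    - {"tx": 0.1,"ty": -0.1,"tz": 1,"spin": 0,"jaw": 3}
    - {"tx": 0.1,"ty": -0.1,"tz": 2,"spin": 0,"jaw": 3}
    - {"tx": 0.1,"ty": -0.1,"tz": 3,"spin": 0,"jaw": 3}
    - {"tx": 0.1,"ty": -0.1,"tz": 3.8,"spin": 0,"jaw": 3}
    - {"tx": 0.1,"ty": -0.1,"tz": 4.2,"spin": 0,"jaw": 3}
    - {"tx": 0.1,"ty": -0.1,"tz": 4.3,"spin": 0,"jaw": 2}
    - {"tx": 0.1,"ty": -0.1,"tz": 4.3,"spin": 0,"jaw": 1}
    - {"tx": 0.1,"ty": -0.1,"tz": 4.3,"spin": 0,"jaw": 0.5}
    - {"tx": 0.1,"ty": -0.1,"tz": 4.3,"spin": 0,"jaw": 0.5}
    - {"tx": 0.1,"ty": -0.1,"tz": 4.3,"spin": 0,"jaw": 0.5}
  squeeze: 40

```text
t: 44.77
ee_pos: [0.6128, 0.1175, 0.0357]
tcp_rot: [0.721, 0.693, 0.001, 0.001]
force: [11.1, 0.4, -10.8]
grip_width: 0.156
finger_force: 42.8
```

```bash
python3 -c "
from h import *
for i in range(4): bot.capture('top')
o=bot.get_obs();print(o['grip_width'],o['finger_force'],o['ft_torque'])"; python3 go.py .6122 .1175 .038 1.533
```

```text
0.15221548998689116 42.80219614505768 [ 0.07562436 -1.41625177  0.00925887]
at [0.6128 0.1176 0.0357] yaw 1.532 j6 0.17 t 45.0 f [ 10.4   0.8 -11.3] -> tx -0.01 ty -0.06 tz -0.24 spin -0.001
```

jog_arm:
  moves:
    - {"tx": 0,"ty": 0.05,"tz": -0.05,"spin": 0,"jaw": 0.5}
    - {"tx": 0,"ty": 0.1,"tz": -0.1,"spin": 0,"jaw": 0.5}
    - {"tx": 0,"ty": 0.1,"tz": -0.1,"spin": 0,"jaw": 0.5}
    - {"tx": 0,"ty": 0.1,"tz": -0.1,"spin": 0,"jaw": 0.5}
    - {"tx": 0,"ty": 0.1,"tz": -0.1,"spin": 0,"jaw": 0.5}
    - {"tx": 0,"ty": 0.1,"tz": -0.1,"spin": 0,"jaw": 0.5}
    - {"tx": 0,"ty": 0.1,"tz": -0.1,"spin": 0,"jaw": 0.5}
    - {"tx": 0,"ty": 0.1,"tz": -0.1,"spin": 0,"jaw": 0.5}
    - {"tx": 0,"ty": 0.1,"tz": -0.1,"spin": 0,"jaw": 0.5}
    - {"tx": 0,"ty": 0.1,"tz": -0.1,"spin": 0,"jaw": 0.5}

```text
t: 45.8
ee_pos: [0.6128, 0.1175, 0.0357]
tcp_rot: [0.72, 0.693, -0.0, 0.0]
force: [8.5, -0.1, -14.0]
grip_width: 0.155
finger_force: 42.7
```

jog_arm:
  moves:
    - {"tx": 0,"ty": 0.1,"tz": 0.1,"spin": 0,"jaw": 0.5}
    - {"tx": 0,"ty": 0.2,"tz": 0.2,"spin": 0,"jaw": 0.5}
    - {"tx": 0,"ty": 0.2,"tz": 0.3,"spin": 0.08,"jaw": 0.5}
    - {"tx": 0,"ty": 0.2,"tz": 0.3,"spin": 0.16,"jaw": 0.5}
    - {"tx": 0,"ty": 0.2,"tz": 0.3,"spin": 0.24,"jaw": 0.5}
    - {"tx": 0,"ty": 0.2,"tz": 0.3,"spin": 0.32,"jaw": 0.5}
    - {"tx": 0,"ty": 0.2,"tz": 0.3,"spin": 0.4,"jaw": 0.5}
    - {"tx": 0,"ty": 0.2,"tz": 0.3,"spin": 0.48,"jaw": 0.5}
    - {"tx": 0,"ty": 0.2,"tz": 0.3,"spin": 0.5,"jaw": 0.5}
    - {"tx": 0,"ty": 0.2,"tz": 0.3,"spin": 0.5,"jaw": 0.5}
  squeeze: 60

```text
t: 46.63
ee_pos: [0.613, 0.1176, 0.0356]
tcp_rot: [0.87, 0.493, -0.001, -0.001]
force: [-6.3, -1.6, 2.1]
grip_width: 0.148
finger_force: 64.9
```

```bash
python3 go.py .6128 .1175 .0365 1.033; python3 -c "
from h import *
o=bot.get_obs();print(o['grip_width'],o['finger_force'],o['ft_torque'])"
```

```text
at [0.613  0.1176 0.0356] yaw 1.032 j6 0.67 t 46.6 f [-6.3 -1.6  2.1] -> tx -0.02 ty -0.01 tz -0.09 spin -0.001
0.1475092988427984 64.90520596504211 [-0.03194618  1.22052534  0.00829533]
```

jog_arm:
  moves:
    - {"tx": -0.05,"ty": -0.09,"tz": 0,"spin": 0.08,"jaw": 0.5}
    - {"tx": -0.05,"ty": -0.09,"tz": 0,"spin": 0.16,"jaw": 0.5}
    - {"tx": -0.05,"ty": -0.09,"tz": 0,"spin": 0.26,"jaw": 0.5}
    - {"tx": -0.05,"ty": -0.09,"tz": 0,"spin": 0.36,"jaw": 0.5}
    - {"tx": -0.05,"ty": -0.09,"tz": 0,"spin": 0.46,"jaw": 0.5}
    - {"tx": -0.05,"ty": -0.09,"tz": 0,"spin": 0.56,"jaw": 0.5}
    - {"tx": -0.05,"ty": -0.09,"tz": 0,"spin": 0.66,"jaw": 0.5}
    - {"tx": -0.05,"ty": -0.09,"tz": 0,"spin": 0.76,"jaw": 0.5}
    - {"tx": -0.05,"ty": -0.09,"tz": 0,"spin": 0.85,"jaw": 0.5}
    - {"tx": -0.05,"ty": -0.09,"tz": 0,"spin": 0.9,"jaw": 0.5}

```text
t: 47.47
ee_pos: [0.6131, 0.1178, 0.0356]
tcp_rot: [0.998, 0.064, -0.0, -0.0]
force: [-2.1, -2.0, -0.0]
grip_width: 0.15
finger_force: 64.5
```

```bash
python3 -c "
from h import *
for i in range(3): bot.capture('top')
o=bot.get_obs();print(o['grip_width'],o['finger_force'],o['ft_torque'])"; python3 go.py .6128 .1175 .0365 -.66
```

```text
0.15152486182716454 64.66346740722656 [0.27071776 0.6763525  0.03393135]
at [0.6131 0.1178 0.0356] yaw 0.134 j6 1.57 t 47.6 f [-3.6 -1.3  0.5] -> tx -0.03 ty 0.03 tz -0.09 spin 0.794
```

jog_arm:
  moves:
    - {"tx": 0,"ty": 0,"tz": 0,"spin": 0.1,"jaw": 0.5}
    - {"tx": 0,"ty": 0,"tz": 0,"spin": 0.2,"jaw": 0.5}
    - {"tx": 0,"ty": 0,"tz": 0,"spin": 0.3,"jaw": 0.5}
    - {"tx": 0,"ty": 0,"tz": 0,"spin": 0.4,"jaw": 0.5}
    - {"tx": 0,"ty": 0,"tz": 0,"spin": 0.5,"jaw": 0.5}
    - {"tx": 0,"ty": 0,"tz": 0,"spin": 0.6,"jaw": 0.5}
    - {"tx": 0,"ty": 0,"tz": 0,"spin": 0.7,"jaw": 0.5}
    - {"tx": 0,"ty": 0,"tz": 0,"spin": 0.77,"jaw": 0.5}
    - {"tx": 0,"ty": 0,"tz": 0,"spin": 0.8,"jaw": 0.5}
    - {"tx": 0,"ty": 0,"tz": 0,"spin": 0.8,"jaw": 0.5}

```text
t: 48.45
ee_pos: [0.6132, 0.1178, 0.0356]
tcp_rot: [0.945, -0.327, 0.0, -0.0]
force: [-3.9, 0.8, 0.9]
grip_width: 0.149
finger_force: 64.7
```

```bash
python3 -c "
from h import *
for i in range(3): bot.capture('top')
o=bot.get_obs();print(o['grip_width'],o['finger_force'],o['ft_torque'])"; python3 go.py .6128 .1175 .0365 -.66
```

```text
0.1528370099450401 64.83543276786804 [0.19508843 0.53436326 0.13536555]
at [0.6133 0.1179 0.0356] yaw -0.665 j6 2.37 t 48.6 f [-4.1  0.1  2.6] -> tx -0.01 ty 0.06 tz -0.09 spin -0.005
```

jog_arm:
  moves:
    - {"tx": 0,"ty": 0,"tz": 0,"spin": 0,"jaw": 1.4}
    - {"tx": 0,"ty": 0,"tz": 0,"spin": 0,"jaw": 2}
    - {"tx": 0,"ty": 0,"tz": 0,"spin": 0,"jaw": 2.6}
    - {"tx": 0,"ty": 0,"tz": 0,"spin": 0,"jaw": 3}
    - {"tx": 0,"ty": 0,"tz": 0,"spin": 0,"jaw": 3}
    - {"tx": 0,"ty": 0,"tz": -1,"spin": 0,"jaw": 3}
    - {"tx": 0,"ty": 0,"tz": -3,"spin": 0,"jaw": 3}
    - {"tx": 0,"ty": 0,"tz": -6,"spin": 0,"jaw": 3}
    - {"tx": 0,"ty": 0,"tz": -9,"spin": 0,"jaw": 3}
    - {"tx": 0,"ty": 0,"tz": -11,"spin": 0,"jaw": 3}

```text
t: 49.43
ee_pos: [0.6141, 0.1178, 0.1495]
tcp_rot: [0.945, -0.327, 0.002, -0.001]
force: [0.3, -0.0, 0.6]
grip_width: 0.347
finger_force: 0.0
```

```bash
python3 go.py .46 -.2 .16
```

```text
at [0.6141 0.1178 0.1495] yaw -0.667 j6 2.37 t 49.4 f [ 0.3 -0.   0.6] -> tx 7.56 ty 34.50 tz -1.14 spin 0.000
```

jog_arm:
  moves:
    - {"tx": 0.7,"ty": 3,"tz": 0,"spin": 0,"jaw": 3}
    - {"tx": 1.4,"ty": 6.5,"tz": 0,"spin": 0,"jaw": 3}
    - {"tx": 2.1,"ty": 10,"tz": 0,"spin": 0,"jaw": 3}
    - {"tx": 2.8,"ty": 13.5,"tz": 0,"spin": 0,"jaw": 3}
    - {"tx": 3.5,"ty": 17,"tz": 0,"spin": 0,"jaw": 3}
    - {"tx": 4.2,"ty": 20.5,"tz": 0,"spin": 0,"jaw": 3}
    - {"tx": 5,"ty": 24,"tz": 0,"spin": 0,"jaw": 3}
    - {"tx": 6,"ty": 27.5,"tz": 0,"spin": 0,"jaw": 3}
    - {"tx": 7,"ty": 31,"tz": 0,"spin": 0,"jaw": 3}
    - {"tx": 7.5,"ty": 34,"tz": 0,"spin": 0,"jaw": 3}

```text
t: 50.27
ee_pos: [0.461, -0.198, 0.1462]
tcp_rot: [0.945, -0.328, 0.001, 0.0]
force: [0.8, -0.5, 0.6]
grip_width: 0.352
finger_force: 0.0
```

```bash
python3 -c "
from h import *
for i in range(4): bot.capture('top')"; python3 look.py; python3 knob.py pics/knob2.png; python3 -c "
from h import *
c=bot.capture('top');s=bot.capture('side')['pixels']
k=cv2.resize(cv2.imread('pics/knob2.png'),(780,300))
b=np.hstack([cv2.resize(c['pixels'],(390,292)),cv2.resize(s,(390,292))])
cv2.imwrite('pics/final.png',np.vstack([k,b]))"
```

```text
die top SQ [641.3  23.3  37.5] 56
die top RD [639.7 -41.9  37.1] 43
die top SQ [ 636.2 -107.4   37. ] 60
die top RD [575.   26.1  37.3] 45
die top SQ [572.6 -39.3  36.6] 55
die top RD [ 570.5 -105.4   36.8] 47
die side RD [576.   23.4  37.5] 40
die side SQ [643.1  20.3  37.9] 46
die side SQ [574.1 -42.5  38. ] 52
die side RD [640.9 -45.4  37.8] 41
die side SQ [ 638.5 -110.3   37.9] 57
die side RD [ 572.5 -107.9   37.9] 48
top z 0.05945842218439562 156 rect ((610.3736572265625, 117.54257202148438), (16.13498306274414, 47.36055374145508), 58.67375183105469) mean [610.2 117.8] white [605.7 124.1] 41 green [578.5 138.9] 19
side z 0.058196701852871235 126 rect ((611.4666748046875, 109.59042358398438), (29.476703643798828, 50.201351165771484), 55.54309844970703) mean [612.1 108.9] white [604.1 126.6] 13 green [575.6 144.4] 4
```

View pics/final.png

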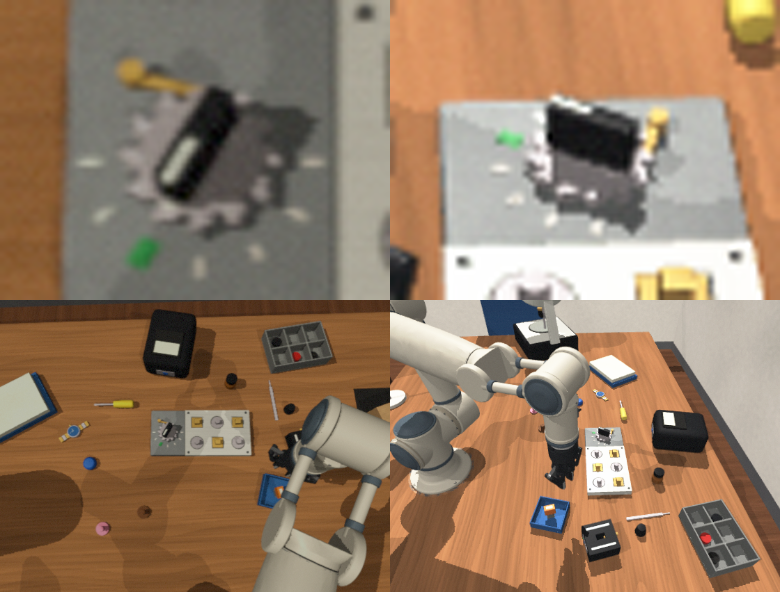

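The pointer stands on the green mark (bar axis at 148.7°, expected 147.8°). All six blanks are seated flush, the plug is in the tray and the bystanders are unmoved.

```bash
python3 -c "
from workcell import bot
print(bot.hand_in())"
```

```text
the job is handed in; nothing more can be done
None
```

I handed the job in at about 51 s of robot time: the plug is in the blue tray, all six blanks are seated stub up at home height in their cavities, and the knob's pointer is on the green mark (tooth 4). The hand-in returned no verdict.

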